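# Put the bench tools back in their fitted tray

## Task

Put the four tools lying beside the fitted tray - the two chisels, the screwdriver and the tape measure - back into it, each down home in the foam bed cut to its own outline: handles in the wide handle recesses, the wide chisel in the bed with the wide blade slot, the narrow one in the narrow, and the tape measure upright on its base in the rectangular pocket. Leave the tin and the wooden block where they are.

Things in the scene. Friction and masses are not known exactly. Their poses are not given: they have to be found in the camera images.
- wide_chisel: the wider-bladed of two look-alike wood chisels with pale wooden handles, 254 mm long, 0.16 kg, lying flat; blade 18 mm wide; origin mid length on its underside; +y towards the handle (round, 29 mm thick, y +19..+127, axis 14.5 mm up), blade tip at y -127; z up. Grip across the handle near y +50.
- narrow_chisel: the narrower-bladed of two look-alike wood chisels with pale wooden handles, 254 mm long, 0.16 kg, lying flat; blade 8 mm wide; origin mid length on its underside; +y towards the handle (round, 29 mm thick, y +19..+127, axis 14.5 mm up), blade tip at y -127; z up. Grip across the handle near y +50.
- screwdriver: screwdriver with a plastic handle, 190 mm long, about 0.09 kg, lying on its side; origin: underside, middle of its length; y along the tool, handle at +y (28 mm wide, 25 mm thick, from y = -7 to +95), 6 mm thick shank to y = -95 at 13 mm height; z up. Grip across the handle near y = +48.
- tape_measure: the nearer tape measure (another far back is a bystander), standing on its flat base: 38 mm thick (along its x, from x = -20 to +18), 78 mm long (along its y), 66 mm high, about 0.2 kg; origin: centre of its underside, z up. Grip across its thickness.
- bed_wide_chisel: dark foam bed, all in mm: 72 (x) x 284 (y) x 26 high, fixed on the tray's 6 thick floor; origin mid underside. Chisel-shaped recess, floor at z 8: handle part 37 wide, y +10..+135; blade slot 26 wide (the wider one), y -135..+10. Walls flare 8 a side above z 18. Finger groove across whole bed, y +28..+72, down to z 8. Home: wide chisel's origin at (0, 0, 8), its +y along bed's +y.
- bed_narrow_chisel: dark foam bed, all in mm: 72 (x) x 284 (y) x 26 high, fixed on the tray's 6 thick floor; origin mid underside. Chisel-shaped recess, floor at z 8: handle part 37 wide, y +10..+135; blade slot 15 wide (the narrower one), y -135..+10. Walls flare 8 a side above z 18. Finger groove across whole bed, y +28..+72, down to z 8. Home: narrow chisel's origin at (0, 0, 8), its +y along bed's +y.
- bed_screwdriver: dark foam bed, all in mm: 72 (x) x 284 (y) x 26 high, fixed on the tray's 6 thick floor; origin mid underside. Shorter screwdriver-shaped recess: handle part 37 wide, y -16..+104, floor at z 8; shank slot 14 wide, y -104..-16, floor at z 14. Walls flare 8 a side above z 18. Finger groove across whole bed, y +28..+72, down to z 8. Home: screwdriver's origin at (0, 0, 8), its +y along bed's +y.
- bed_tape_measure: dark foam bed, all in mm: 72 (x) x 284 (y) x 26 high, fixed on the tray's 6 thick floor; origin mid underside. Rectangular pocket 48 (x) x 102 (y), centred at y +79, floor at z 8, a finger groove crossing it up to y +72, long walls flaring 6 a side above z 18; a pencil is fixed at -y. Home: tape measure standing, origin (0, 79, 8), y along bed's y, either way round.
- screw_tin: closed flat red tin, 66 x 101 x 29 mm, just beyond the tray and the loose tools; a bystander, to be left alone. Origin: centre of its underside.
- wood_block: plain wooden block, 40 x 100 x 40 mm, beyond the loose tools; a bystander, to be left alone. Origin: centre of its underside.
There are look-alikes about, which are no part of the job. What is shaped like the tape_measure but purple is not meant.

How it is judged:
At the end, for the whole second after the job is handed in: Each tool rests in its own bed: its origin within 12 mm across and 15 mm along the bed of its home place and down on the recess floor (no more than 6 mm above it), its length within 0.12 rad of the bed's, the tape measure upright within 0.12 rad; all released and at rest (x of wide_chisel in the frame of bed_wide_chisel between -0.012 and 0.012 m and y of wide_chisel in the frame of bed_wide_chisel between -0.015 and 0.015 m and z of wide_chisel in the frame of bed_wide_chisel between 0 and 0.014 m and angle between the y axis of wide_chisel and the y axis of bed_wide_chisel, either way round below 0.12 rad and linear speed of each of wide_chisel, narrow_chisel, screwdriver, tape_measure below 0.02 m/s and angular speed of each of wide_chisel, narrow_chisel, screwdriver, tape_measure below 0.2 rad/s and x of narrow_chisel in the frame of bed_narrow_chisel between -0.012 and 0.012 m and y of narrow_chisel in the frame of bed_narrow_chisel between -0.015 and 0.015 m and z of narrow_chisel in the frame of bed_narrow_chisel between 0 and 0.014 m and angle between the y axis of narrow_chisel and the y axis of bed_narrow_chisel, either way round below 0.12 rad and x of screwdriver in the frame of bed_screwdriver between -0.012 and 0.012 m and y of screwdriver in the frame of bed_screwdriver between -0.015 and 0.015 m and z of screwdriver in the frame of bed_screwdriver between 0 and 0.014 m and angle between the y axis of screwdriver and the y axis of bed_screwdriver, either way round below 0.12 rad and x of tape_measure in the frame of bed_tape_measure between -0.012 and 0.012 m and y of tape_measure in the frame of bed_tape_measure between 0.064 and 0.094 m and z of tape_measure in the frame of bed_tape_measure between 0 and 0.014 m and angle between the y axis of tape_measure and the y axis of bed_tape_measure, either way round below 0.12 rad and angle between tape_measure's own z axis and vertical below 0.12 rad); the robot touches nothing.
It fails at once if the tin is shifted by more than 3 cm (distance of screw_tin from where it was at the start of the episode above 0.03 m).
It fails at once if the wooden block is shifted by more than 3 cm (distance of wood_block from where it was at the start of the episode above 0.03 m).
It also fails if it takes over 120 s, if anything falls off the work surface, if the arm or the gripper's body presses on something with over 40 N, if the wrist force passes 120 N, or if a joint passes its speed limit or range.

## Robot

A 6-joint arm with a two-finger parallel gripper is mounted at the origin on a cart in front of the work surface, level with it; the furniture and walls round the work are solid. World frame = base frame: x ahead of the robot, y to its left, z up, the work surface at z = 0. Lengths are in m, angles in rad, forces in N, time in s.
With the tool pointing down it reaches from about 0.25 to 0.775 m from the base axis. Payload 4 kg.
Tool frame: the origin (TCP) lies at the centre of the arm's flange, where the gripper is bolted on; the fingertips stand ahead of it and the grasp point (between the pads) lies 180 mm ahead of it (robot.tcp_to_tips is the z of the fingertips in the tool frame, in m); z points along the fingers, y is the direction in which the jaws open and shut (so a half turn about z gives the same grasp; the last joint's range is limited). The gripper opens to 94 mm and grips with 3 to 60 N. Pads are 16 mm wide; open, the fingers measure 119 mm over their backs; the gripper's body (75 mm by 177 mm) begins 78 mm behind the grasp point.
Start: joints at [1.245, 0.087, 1.371, -0, 1.684, -0.103], TCP at [0.122, 0.536, 0.405] pointing down, gripper open.
Joint ranges: [-3.1, 3.1], [-0.76, 2.03], [0.27, 2.55], [-1.08, 4.22], [0.17, 2.65], [-2.57, 2.57]. Speed limits (rad/s): [2.79, 2.79, 3.14, 3.14, 3.14, 3.14].

## Interface

Orientations are given as [roll, pitch, yaw] about the fixed x, y, z axes, in that order (R = Rz(yaw) Ry(pitch) Rx(roll)).
In Python, from bench import robot gives the robot as it stands.
- The arm moves only by the tool move_arm, never from a script. Its argument "increments" is a list that holds one entry, the list of rows, each a list of 7 numbers: the opening, from 0 (shut) to 1 (fully open), then the shift along the tool's x, y, z as a fraction of full scale, then the turn, a rotation vector about the tool's x, y, z as a fraction of full scale. In form: [[[jaw, dx, dy, dz, rx, ry, rz], ...]]. A call has 1 to 8 rows; each row is the pose to reach, as a shift and turn from the pose commanded when the call began, along the tool's axes at that moment; what a row does not reach only later rows make up. Full scale, the value 1, is 0.1 m for a shift and pi/2 rad for a turn. A row lasts 1/12 s, in which the tool goes at most 41.7 mm and 7.16 degrees, less where a joint would pass 70% of its speed; a pose out of reach is approached as far as the arm can. A call with a number of a shift or a turn outside -1 to 1 is refused whole. A call with a gripper value outside its range is refused whole. The fingers move at their own pace and stop on an object; the grip force is fixed at half the most. Time passes only in rows, so rows that repeat a pose let the fingers close. It gives the time, the measured TCP pose, the force and the opening at its end, in the units of the state.
- robot.get_obs(): the state, without advancing time (a new reading comes with each control period).
- robot.snapshot(name): name is "scene" or "top"; returns (picture, depth): 384x512x3 uint8, red, green, blue; 384x512 float32, m along the optical axis (not along the pixel's ray), 0 where there is no reading.
- robot.camera_params(name): a dict with "mtx" (3x3 intrinsics, pixels), "R" (3x3) and "t" (3): a world point X has camera coordinates R X + t. Camera axes: x right, y down, z forward; pixel columns grow to the right and rows downward; lengths in m; the calibration is good to about 2 mm. A picture is of the moment at which its call begins. camera_params takes no time and is no camera call.
- robot.close_job(): hands the job in, once; it reports no verdict.
The state is a dict: "time": time; "joint_positions": joint angles; "qvel": joint speeds; "joint_torque": joint torques, N m; "tool_pos": TCP position; "ee_rot": TCP orientation; "wrist_force": force on the tool from outside, world axes, zero at the start; "wrist_torque": the same for the moment, N m; "width": finger opening in m.
Only numpy, scipy, OpenCV 4.12 (cv2) and the standard library are available. Lean on these libraries where they do the work, as an engineer would, in place of code of your own. Each camera call takes 0.05 s, during which the arm holds its last target.

## Working session

There is one attempt and no reset: what is moved stays moved. The work goes in short steps, Python scripts to look and compute and a tool call to move; the robot and the scene stay as the last step left them, time stands still between calls to the robot, and variables do not carry over. Pictures are saved under pics/ and viewed, and the job is handed in when it is done.

Besides the shell and the picture viewer there is one more tool, called after "Emit:" by a JSON object that holds its "fn" and its "kwargs", one argument or row to a line. move_arm: Moves the arm, as the interface text tells. Its arguments: {"type":"object","properties":{"increments":{"type":"array","items":{"type":"array","items":{"type":"array","items":{"type":"number","minimum":-1,"maximum":1}}}}},"required":["increments"]}

```bash
mkdir -p pics; ls; python3 - <<'E'
from bench import robot
import cv2,numpy as np
o=robot.get_obs();print(o, robot.tcp_to_tips)
for n in("scene","top"):
    p,d=robot.snapshot(n);np.save(n+"_d.npy",d);cv2.imwrite(n+".png",p[:,:,::-1])
    cv2.imwrite(f"pics/{n}1.png",cv2.resize(p[:,:,::-1],(800,600),interpolation=cv2.INTER_CUBIC))
    c=robot.camera_params(n);print(n,c["mtx"].tolist(),np.round(c["R"],3).tolist(),c["t"])
E
```

```text
pics
{'time': 0.0, 'joint_positions': array([ 1.24489145e+00,  8.79759774e-02,  1.37223389e+00, -3.12134205e-05,
        1.68358877e+00, -1.03093814e-01]), 'qvel': array([0.00296833, 0.00203593, 0.00157428, 0.00092657, 0.00038272,
       0.00092807]), 'joint_torque': array([-5.03090416e-05, -3.40176845e+01, -3.02432263e+01,  7.18780607e-02,
        3.28722631e-02, -1.97689506e-04]), 'tool_pos': array([0.12150719, 0.5363044 , 0.40350256]), 'ee_rot': array([-3.13939519e+00, -1.96162582e-04,  2.91877790e+00]), 'wrist_force': array([-0.01394024, -0.73875351,  0.30166106]), 'wrist_torque': array([ 0.02807625, -0.03154225, -0.05140993]), 'width': 0.09401820828823342} 0.1992
scene [[394.63151254847855, 0.0, 260.4507320692329], [0.0, 394.63151254847855, 190.2377151784383], [0.0, 0.0, 1.0]] [[0.74, -0.673, 0.008], [-0.393, -0.442, -0.806], [0.546, 0.593, -0.591]] [-0.50420167  0.23305442  0.93701014]
top [[397.43489724462734, 0.0, 260.73201858158984], [0.0, 397.43489724462734, 191.48305760185303], [0.0, 0.0, 1.0]] [[-0.027, -1.0, -0.017], [-0.991, 0.029, -0.134], [0.134, 0.013, -0.991]] [-0.08196212  0.60206934  1.32055998]
```

View pics/scene1.png

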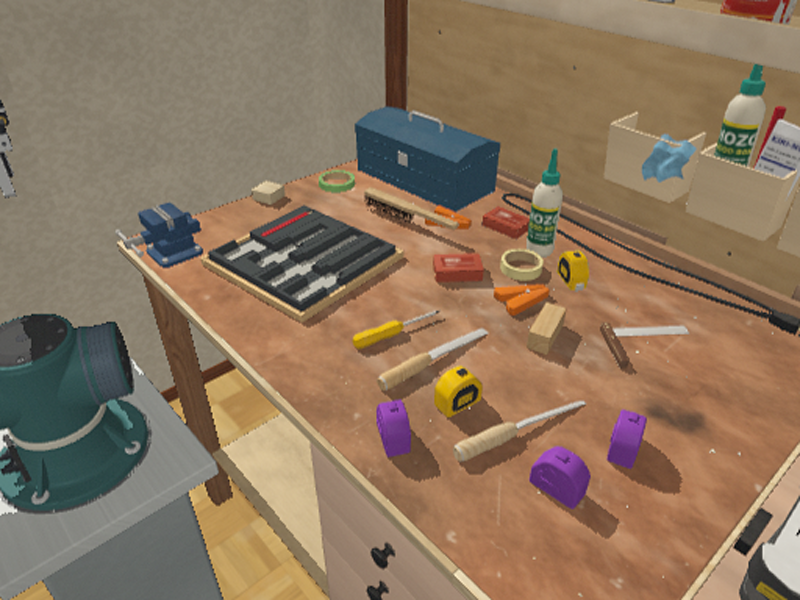

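View pics/top1.png

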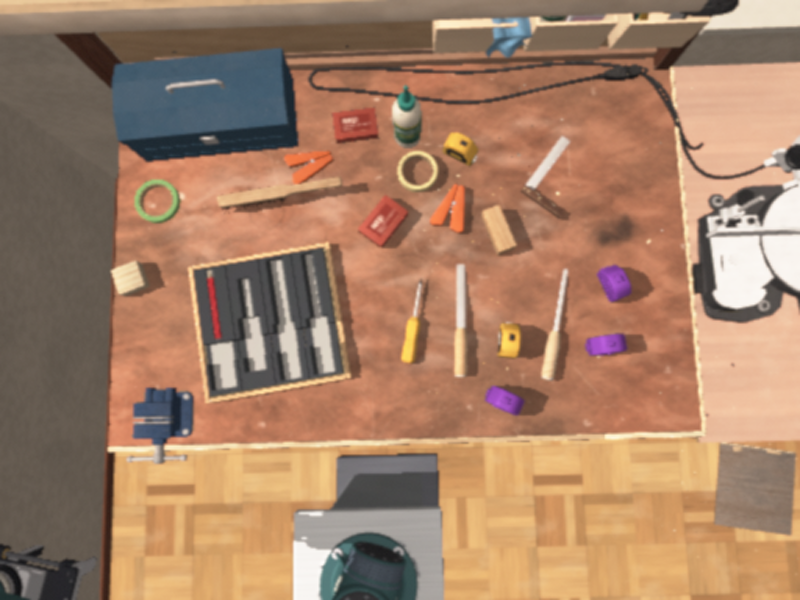

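Candidates in the top view (800x600): screwdriver (413,320), with no rival. Long chisels at (460,320) and (555,325), while (545,180) is a saw or knife. Yellow tape at (508,340); the far one at (459,148) and the purple ones are look-alikes. Next I'll make metric crops.

```bash
cat >h.py <<'E'
import numpy as np,cv2
from bench import robot
class Cam:
    def __init__(s,n):
        c=robot.camera_params(n);s.K=c["mtx"];s.R=c["R"];s.t=np.array(c["t"]);s.C=-s.R.T@s.t
    def proj(s,X):
        q=(np.asarray(X)@s.R.T+s.t)@s.K.T;return q[...,:2]/q[...,2:]
    def ray(s,uv,z):
        uv=np.atleast_2d(uv).astype(float);d=np.c_[uv,np.ones(len(uv))]@np.linalg.inv(s.K).T@s.R
        k=(z-s.C[2])/d[:,2];return s.C+k[:,None]*d
    def cloud(s,d):
        v,u=np.mgrid[:d.shape[0],:d.shape[1]]
        p=np.stack([u,v,np.ones_like(u)],-1)@np.linalg.inv(s.K).T*d[...,None]
        return (p-s.t)@s.R
    def rect(s,img,x0,x1,y0,y1,z,ppm=1000):
        # image: up = +x, left=+y
        h=int((x1-x0)*ppm);w=int((y1-y0)*ppm)
        i,j=np.mgrid[:h,:w];X=np.stack([x1-i/ppm,y1-j/ppm,np.full(i.shape,z)],-1)
        uv=s.proj(X).astype(np.float32)
        return cv2.remap(img,uv[...,0],uv[...,1],cv2.INTER_CUBIC)
E
python3 - <<'E'
from h import *
T=Cam("top");S=Cam("scene")
it=cv2.imread("top.png");iS=cv2.imread("scene.png")
print(T.ray(np.array([[205,398],[350,375],[330,243],[188,267],[413,320],[460,320],[508,340],[555,325],[600,340],[505,400],[383,220],[498,230]])*.64,0.02).round(3))
cv2.imwrite("pics/r1.png",T.rect(it,.25,.75,-.45,.45,0.01,880)); 
cv2.imwrite("pics/r2.png",T.rect(it,.28,.66,.08,.45,0.03,1500)); 
cv2.imwrite("pics/r3.png",S.rect(iS,.28,.66,.08,.45,0.03,1500)); 
E
```

```text
[[ 0.397  0.35   0.02 ]
 [ 0.438  0.032  0.02 ]
 [ 0.735  0.073  0.02 ]
 [ 0.69   0.394  0.02 ]
 [ 0.555 -0.109  0.02 ]
 [ 0.553 -0.213  0.02 ]
 [ 0.505 -0.317  0.02 ]
 [ 0.536 -0.422  0.02 ]
 [ 0.5   -0.518  0.02 ]
 [ 0.376 -0.304  0.02 ]
 [ 0.785 -0.048  0.02 ]
 [ 0.753 -0.306  0.02 ]]
```

```bash
python3 - <<'E'
from h import *
T=Cam("top");S=Cam("scene")
it=cv2.imread("top.png");iS=cv2.imread("scene.png")
cv2.imwrite("pics/r2.png",T.rect(it,.37,.76,.02,.41,0.03,1500)); 
cv2.imwrite("pics/r3.png",S.rect(iS,.37,.76,.02,.41,0.03,1500)); 
cv2.imwrite("pics/r4.png",T.rect(it,.40,.72,-.50,-.06,0.012,1600)); 
cv2.imwrite("pics/r5.png",S.rect(iS,.40,.72,-.50,-.06,0.012,1600)); 
E
```

```text
(no output)
```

View pics/r2.png

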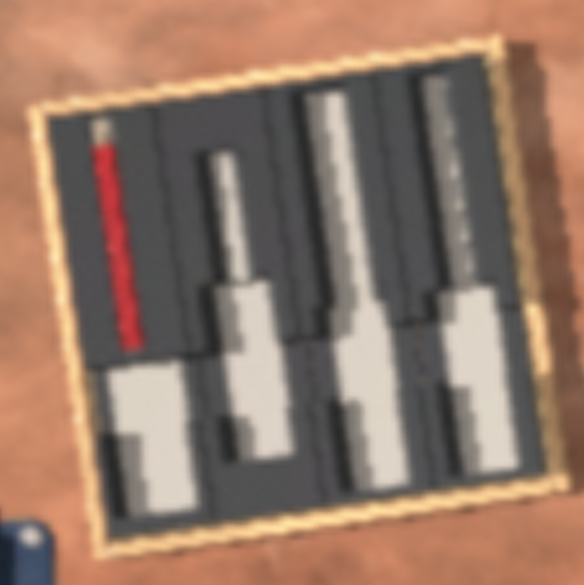

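View pics/r3.png

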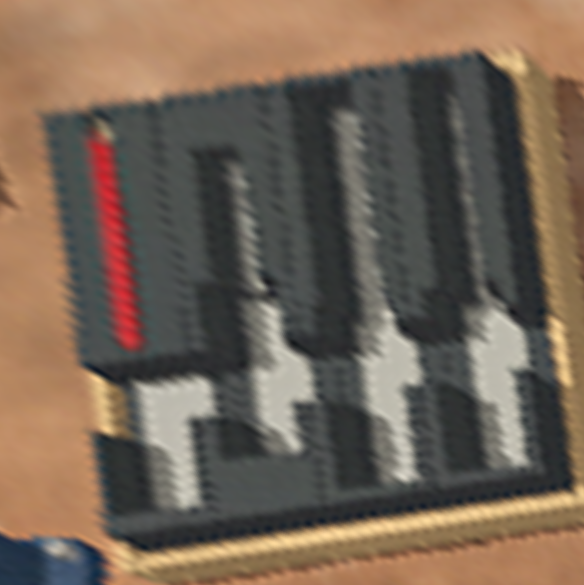

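View pics/r4.png

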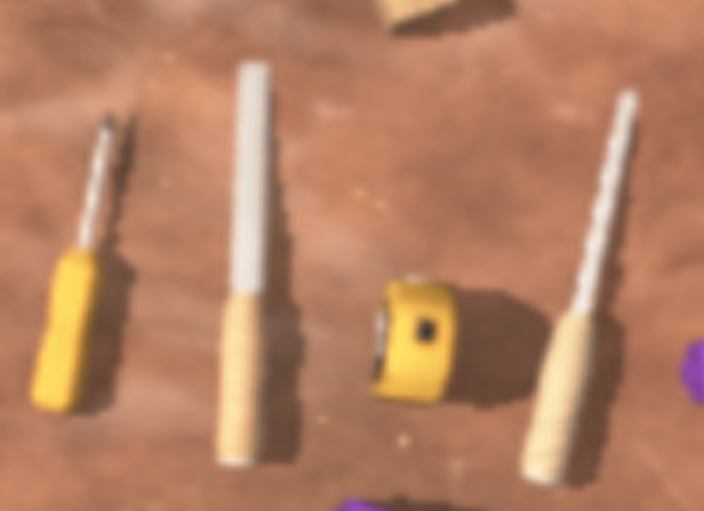

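View pics/r5.png

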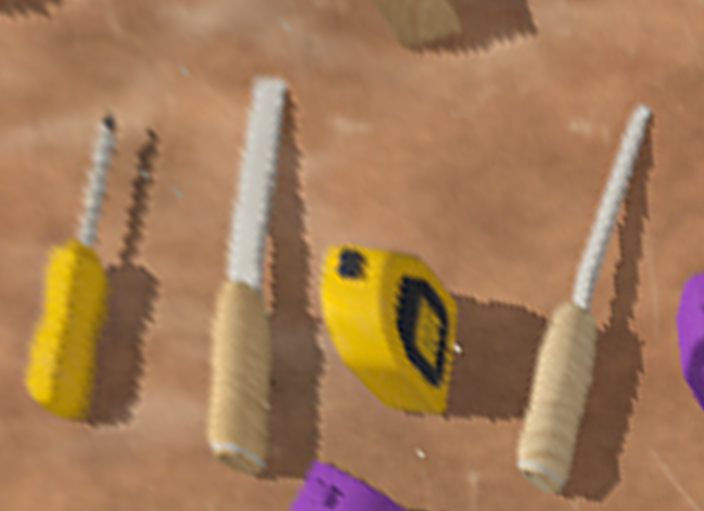

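The crops show four beds. Left to right they are tape (with the red pencil), screwdriver, wide slot and narrow slot, with the handle ends towards the robot. The chisel with the wide blade is at r4 (255,180) and the narrow one at r4 (600,200). Next I'll measure everything.

```bash
python3 - <<'E'
from h import *
T=Cam("top");S=Cam("scene");print("C",T.C,S.C)
it=cv2.imread("top.png");iS=cv2.imread("scene.png")
# tray: dark foam hull in rect at z .032
P=2000;B=(.37,.76,.02,.41)
for n,c,im in(("top",T,it),("scene",S,iS)):
    r=c.rect(im,*B,.032,P);hsv=cv2.cvtColor(r,cv2.COLOR_BGR2HSV)
    m=((hsv[...,2]<115)&(hsv[...,1]<90)).astype(np.uint8)
    m=cv2.morphologyEx(m,cv2.MORPH_OPEN,np.ones((7,7)))
    nl,l,st,_=cv2.connectedComponentsWithStats(m);k=1+np.argmax(st[1:,4]);mm=(l==k).astype(np.uint8)
    cs,_=cv2.findContours(mm,0,2);cnt=max(cs,key=cv2.contourArea)
    h=cv2.convexHull(cnt);(cx,cy),(w,hh),a=cv2.minAreaRect(h)
    print(n,"center",B[1]-cy/P,B[3]-cx/P,"size",w/P,hh/P,a)
    ap=cv2.approxPolyDP(h,12,True)[:,0];print([(round(B[1]-y/P,4),round(B[3]-x/P,4)) for x,y in ap])
    v=r.copy();cv2.drawContours(v,[cnt],-1,(0,255,0),1);cv2.polylines(v,[ap[:,None]],True,(255,0,255),1)
    cv2.imwrite(f"pics/m_{n}.png",cv2.resize(v,(590,590)))
# tools
def pca(mask,c,z,name):
    v,u=np.nonzero(mask);p=c.ray(np.c_[u,v],z)[:,:2]
    m=p.mean(0);w,V=np.linalg.eigh(np.cov((p-m).T));d=V[:,1];d=d*np.sign(d[0]);
    q=(p-m)@d;e=(p-m)@V[:,0];print(name,len(p),"mean",m.round(4),"dir",d.round(4),"lims",np.percentile(q,[0,1,99,100]).round(4),"ends",(m+d*q.min()).round(4),(m+d*q.max()).round(4),"w",np.ptp(e).round(4))
for n,c,im in(("top",T,it),("scene",S,iS)):
    hsv=cv2.cvtColor(im,cv2.COLOR_BGR2HSV);H,Sa,V=cv2.split(hsv)
    v,u=np.mgrid[:384,:512];W=c.ray(np.c_[u.ravel(),v.ravel()],.015).reshape(384,512,3)
    box=lambda x0,x1,y0,y1:(W[...,0]>x0)&(W[...,0]<x1)&(W[...,1]>y0)&(W[...,1]<y1)
    cols=im.reshape(-1,3)
    yel=(H>18)&(H<32)&(Sa>150)&(V>120)
    pca(yel&box(.45,.58,-.16,-.06),c,.0125,n+" sd handle")
    met=(Sa<70)&(V>130)
    pca(met&box(.5,.67,-.15,-.06),c,.013,n+" sd shank")
    wood=(H>11)&(H<26)&(Sa>60)&(Sa<140)&(V>165)
    pca(wood&box(.41,.56,-.24,-.18),c,.0145,n+" wc handle")
    pca(met&box(.52,.70,-.24,-.18),c,.010,n+" wc blade")
    pca(wood&box(.40,.55,-.46,-.38),c,.0145,n+" nc handle")
    pca(met&box(.5,.68,-.48,-.40),c,.010,n+" nc blade")
    pca(yel&box(.40,.62,-.37,-.25),c,.06,n+" tape")
E
```

```text
C [ 0.41700518 -0.11638964  1.38767578] [-0.04731746 -0.79210619  0.74622418]
top center 0.5622127075195312 0.21080334472656248 size 0.2827967224121094 0.29562930297851564 81.63410949707031
[(np.float64(0.7215), np.float64(0.0895)), (np.float64(0.4465), np.float64(0.0465)), (np.float64(0.4025), np.float64(0.3355)), (np.float64(0.68), np.float64(0.3755))]
scene center 0.557195083618164 0.20146781921386717 size 0.29864947509765627 0.31487060546875 81.62574005126953
[(np.float64(0.7225), np.float64(0.086)), (np.float64(0.701), np.float64(0.0645)), (np.float64(0.436), np.float64(0.026)), (np.float64(0.392), np.float64(0.299)), (np.float64(0.403), np.float64(0.3355)), (np.float64(0.681), np.float64(0.378))]
top sd handle 158 mean [ 0.5131 -0.0992] dir [ 0.9808 -0.1949] lims [-0.0471 -0.0451  0.0465  0.0474] ends [ 0.467 -0.09 ] [ 0.5596 -0.1084] w 0.0207
top sd shank 44 mean [ 0.605  -0.1199] dir [ 0.9821 -0.1884] lims [-0.0364 -0.0362  0.0351  0.0354] ends [ 0.5692 -0.113 ] [ 0.6397 -0.1265] w 0.007
top wc handle 240 mean [ 0.4822 -0.2077] dir [ 0.9994 -0.0333] lims [-0.0536 -0.0535  0.0
[... 1023 characters left out ...]
.0224] lims [-0.0756 -0.0742  0.073   0.0743] ends [ 0.4104 -0.194 ] [ 0.5602 -0.1974] w 0.0505
scene wc blade 220 mean [ 0.6056 -0.2174] dir [ 0.9914 -0.1312] lims [-0.0626 -0.0601  0.0667  0.0681] ends [ 0.5435 -0.2092] [ 0.6731 -0.2263] w 0.0228
scene nc handle 537 mean [ 0.4826 -0.4133] dir [0.9919 0.1272] lims [-0.0866 -0.0834  0.068   0.0701] ends [ 0.3967 -0.4243] [ 0.552  -0.4044] w 0.0923
scene nc blade 189 mean [ 0.5893 -0.4387] dir [ 0.9514 -0.308 ] lims [-0.0621 -0.0604  0.0681  0.0705] ends [ 0.5303 -0.4196] [ 0.6564 -0.4604] w 0.0137
scene tape 531 mean [ 0.4773 -0.3329] dir [0.9108 0.413 ] lims [-0.0559 -0.0527  0.0527  0.0564] ends [ 0.4263 -0.356 ] [ 0.5286 -0.3096] w 0.0733
```

```bash
python3 - <<'E'
from h import *
T=Cam("top");S=Cam("scene")
it=cv2.imread("top.png")
a=np.deg2rad(8.5);u=np.array([np.cos(a),np.sin(a)]) # far dir (= -bed y)
w=np.array([np.sin(a),-np.cos(a)]) # right dir (toward -y world)
O=np.array([.5622,.2108])
P=2000
def tr(z):
    i,j=np.mgrid[:640,:680];f=(320-i)/P;r=(j-340)/P
    X=np.concatenate([O+f[...,None]*u+r[...,None]*w,np.full(i.shape+(1,),z)],-1)
    uv=T.proj(X).astype(np.float32);return cv2.remap(it,uv[...,0],uv[...,1],cv2.INTER_LINEAR)
r24=tr(.024);g=cv2.cvtColor(r24,cv2.COLOR_BGR2GRAY)
def edges(f,thr=135):
    row=g[int(320-f*P)-4:int(320-f*P)+5].mean(0);s=row>thr;d=np.diff(s.astype(int))
    return [(('+' if d[k]>0 else '-'),round((k+.5-340)/P*1000,1)) for k in np.nonzero(d)[0]]
for f in(-.11,-.09,-.05,-.035,-.02,0,.03,.05,.08,.1):print(f,edges(f))
g=cv2.cvtColor(tr(.024),cv2.COLOR_BGR2GRAY)
for rr in(-.11,-.1,-.035,-.028,-.02,.045,.052,.115,.122,.13):
    col=g[:,int(340+rr*P)-4:int(340+rr*P)+5].mean(1);d=np.diff((col>135).astype(int))
    print(rr,[(('+' if d[k]>0 else '-'),round((320-k-.5)/P*1000,1)) for k in np.nonzero(d)[0]])
v=tr(.032);cv2.imwrite("pics/tr.png",v[:600])
E
```

```text
-0.11 [('-', np.float64(-152.8)), ('+', np.float64(-124.8)), ('-', np.float64(-88.8)), ('+', np.float64(24.2)), ('-', np.float64(54.2)), ('+', np.float64(97.2)), ('-', np.float64(128.2))]
-0.09 [('-', np.float64(-152.8)), ('+', np.float64(-125.8)), ('-', np.float64(-88.2)), ('+', np.float64(-48.8)), ('-', np.float64(-19.8)), ('+', np.float64(23.8)), ('-', np.float64(54.2)), ('+', np.float64(97.2)), ('-', np.float64(128.2))]
-0.05 [('-', np.float64(-150.8)), ('+', np.float64(-136.2)), ('-', np.float64(-85.8)), ('+', np.float64(-57.8)), ('-', np.float64(-17.8)), ('+', np.float64(16.2)), ('-', np.float64(55.8)), ('+', np.float64(89.8)), ('-', np.float64(129.2)), ('+', np.float64(146.8)), ('-', np.float64(159.8))]
-0.035 [('-', np.float64(-151.8)), ('+', np.float64(-136.2)), ('-', np.float64(-86.2)), ('+', np.float64(-57.2)), ('-', np.float64(-17.8)), ('+', np.float64(16.8)), ('-', np.float64(56.2)), ('+', np.float64(89.8)), ('-', np.float64(129.8)), ('+', np.float64(146.2)), ('-', np.float64(159.8))]
-0.02 [('-', np.float64(-151.2)), ('+', np.float64(-46.8)), ('-', np.float64(-19.8)), (
[... 2155 characters left out ...]
-', np.float64(-155.8))]
0.052 [('-', np.float64(144.8)), ('+', np.float64(-10.8)), ('-', np.float64(-132.2)), ('+', np.float64(-142.2)), ('-', np.float64(-155.8))]
0.115 [('-', np.float64(144.8)), ('+', np.float64(75.8)), ('-', np.float64(63.8)), ('+', np.float64(50.2)), ('-', np.float64(43.2)), ('+', np.float64(29.2)), ('-', np.float64(21.8)), ('+', np.float64(7.8)), ('-', np.float64(2.2)), ('+', np.float64(-8.2)), ('-', np.float64(-134.8)), ('+', np.float64(-142.8))]
0.122 [('-', np.float64(144.8)), ('+', np.float64(-10.2)), ('-', np.float64(-134.8)), ('+', np.float64(-142.2)), ('-', np.float64(-156.2))]
0.13 [('-', np.float64(144.8)), ('+', np.float64(-142.2)), ('-', np.float64(-155.2))]
```

View pics/tr.png

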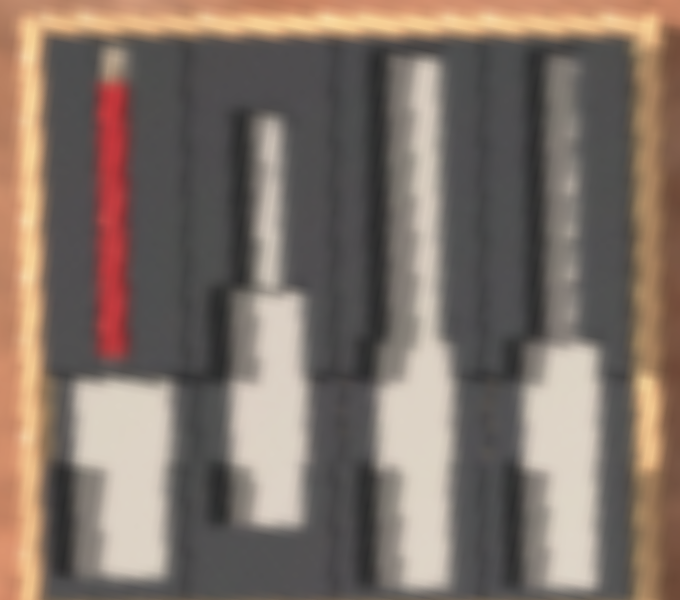

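View pics/m_top.png

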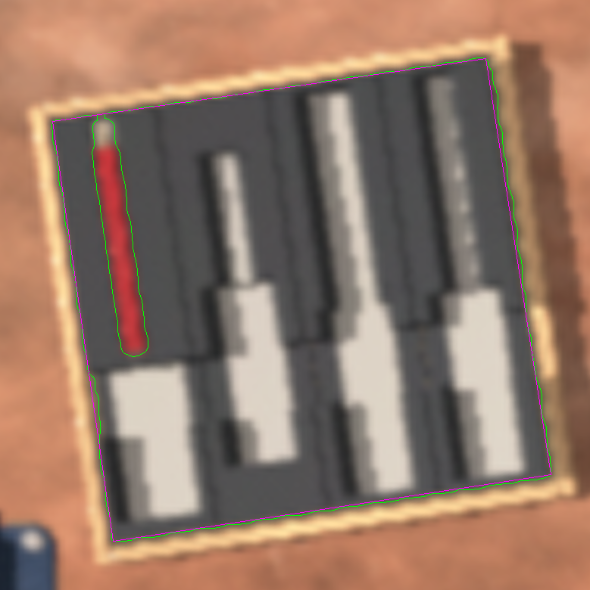

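```bash
python3 - <<'E'
from h import *
for n in("top","scene"):
    c=Cam(n);W=c.cloud(np.load(n+"_d.npy"));W=W.reshape(-1,3)
    k=(W[:,0]>.42)&(W[:,0]<.59)&(W[:,1]>-.37)&(W[:,1]<-.25)&(W[:,2]>.01)
    p=W[k];print(n,len(p),p.min(0).round(3),p.max(0).round(3))
    for lo,hi in((.01,.03),(.03,.05),(.05,.058),(.058,.075)):
        q=p[(p[:,2]>lo)&(p[:,2]<hi)]
        if len(q)>5:
            r=cv2.minAreaRect(q[:,:2].astype(np.float32)*1000);print(lo,len(q),r,q.min(0).round(3),q.max(0).round(3))
    np.save(n+"_tape.npy",p)
    fl=W[(abs(W[:,0]-.5)<.03)&(abs(W[:,1]+.16)<.015)];print("table z",fl[:,2].mean(),fl[:,2].std())
    if n=="scene": # side face -y
        for x in np.arange(.44,.56,.012):
            q=p[(abs(p[:,0]-x)<.006)&(p[:,2]<.05)]; 
            if len(q): print(round(x,3),len(q),np.percentile(q[:,1],[5,50]).round(4))
    else:
        for x in np.arange(.44,.56,.012):
            q=p[(abs(p[:,0]-x)<.006)]; 
            if len(q): print(round(x,3),len(q),q[:,1].min().round(4),q[:,1].max().round(4),q[:,2].max().round(3))
E
python3 - <<'E'
import cv2
a=cv2.imread("top.png")[190:245,300:350];b=cv2.imread("scene.png")[225:275,268:318]
cv2.imwrite("pics/tp.png",cv2.hconcat([cv2.resize(a,(380,400)),cv2.resize(b,(400,400))]))
E
```

```text
top 289 [ 0.469 -0.335  0.01 ] [ 0.546 -0.292  0.074]
0.01 16 ((509.2807312011719, -301.2152099609375), (16.4006290435791, 78.77017211914062), 76.09056854248047) [ 0.47  -0.319  0.01 ] [ 0.546 -0.292  0.029]
0.03 65 ((505.4151916503906, -312.87664794921875), (37.797298431396484, 73.71443939208984), 84.06204223632812) [ 0.469 -0.335  0.031] [ 0.541 -0.292  0.05 ]
0.05 41 ((502.16241455078125, -312.4715881347656), (35.180416107177734, 61.36749267578125), 83.99512481689453) [ 0.472 -0.333  0.051] [ 0.532 -0.293  0.058]
0.058 167 ((501.5608825683594, -315.13031005859375), (37.210330963134766, 53.50239181518555), 86.65254974365234) [ 0.475 -0.335  0.058] [ 0.529 -0.296  0.074]
table z 5.8785529004518105e-06 0.0026631118124960957
0.464 10 -0.328 -0.2999 0.046
0.476 51 -0.3292 -0.2921 0.064
0.488 44 -0.3297 -0.2928 0.068
0.5 51 -0.3335 -0.2939 0.074
0.512 52 -0.3336 -0.2944 0.073
0.524 43 -0.3349 -0.2957 0.068
0.536 35 -0.3351 -0.2987 0.055
0.548 3 -0.3186 -0.3116 0.02
scene 657 [ 0.464 -0.342  0.01 ] [ 0.538 -0.297  0.073]
0.01 165 ((495.2013854980469, -331.59576416015625), (32.644126892089844, 79.69328308105469), 56.41897964477539) [ 0.464 -0.342  0.01 ] [ 0.537 -0.297  0.03 ]
0.03 185 ((495.96575927734375, -330.4574279785156), (32.004371643066406, 78.90125274658203), 57.2631950378418) [ 0.466 -0.341  0.03 ] [ 0.538 -0.297  0.05 ]
0.05 91 ((493.2828369140625, -329.1623229980469), (32.93378448486328, 67.10871887207031), 51.41566848754883) [ 0.47 -0.34  0.05] [ 0.53  -0.298  0.058]
0.058 216 ((500.32110595703125, -318.09210205078125), (38.9420166015625, 50.49964141845703), 86.49150085449219) [ 0.474 -0.339  0.058] [ 0.525 -0.298  0.073]
table z -0.0005128260537753128 0.001323376627800806
0.464 103 [-0.3314 -0.3192]
0.476 77 [-0.3346 -0.3322]
0.488 40 [-0.3367 -0.3354]
0.5 39 [-0.3383 -0.337 ]
0.512 36 [-0.3394 -0.3382]
0.524 37 [-0.3408 -0.3395]
0.536 18 [-0.3413 -0.3403]
```

View pics/tp.png

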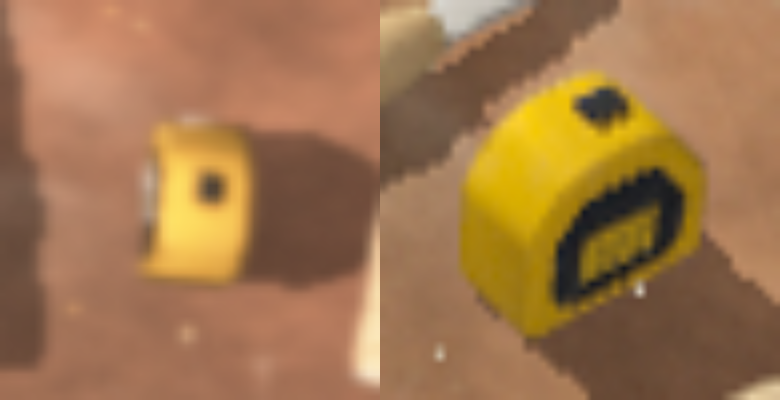

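Emit:
{"fn": "move_arm", "kwargs": {
  "increments": [
    [[1, -0.4, -0.3, 0, 0, 0, -0.07], [1, -0.8, -0.5, 0, 0, 0, -0.142], [1, -0.95, -0.6, 0, 0, 0, -0.142], [1, -0.95, -0.6, 0, 0, 0, -0.142]]
  ]
}}

```text
time: 0.43
tool_pos: [0.2037, 0.4542, 0.4043]
ee_rot: [-3.139, 0.002, 3.137]
wrist_force: [0.4, 0.3, -0.1]
width: 0.0942
```

Emit:
{"fn": "move_arm", "kwargs": {
  "increments": [
    [[1, -0.25, -0.25, 0, 0, 0, 0], [1, -0.5, -0.5, 0, 0, 0, 0], [1, -0.75, -0.75, 0, 0, 0, 0], [1, -1, -1, 0, 0, 0, 0]]
  ]
}}

```text
time: 0.77
tool_pos: [0.3013, 0.3562, 0.4043]
ee_rot: [3.142, -0.001, -3.14]
wrist_force: [0.9, -0.0, 1.1]
width: 0.094
```

Emit:
{"fn": "move_arm", "kwargs": {
  "increments": [
    [[1, -0.25, -0.25, 0, 0, 0, 0], [1, -0.5, -0.5, 0, 0, 0, 0], [1, -0.75, -0.75, 0, 0, 0, 0], [1, -1, -1, 0, 0, 0, 0]]
  ]
}}

```text
time: 1.1
tool_pos: [0.4017, 0.256, 0.4044]
ee_rot: [3.141, -0.0, -3.141]
wrist_force: [0.1, 0.9, 0.3]
width: 0.094
```

Emit:
{"fn": "move_arm", "kwargs": {
  "increments": [
    [[0.65, -0.25, -0.25, 0, 0, 0, 0], [0.65, -0.5, -0.5, 0, 0, 0, 0], [0.65, -0.75, -0.75, 0, 0, 0, 0], [0.65, -1, -1, 0, 0, 0, 0]]
  ]
}}

```text
time: 1.43
tool_pos: [0.5019, 0.1561, 0.4042]
ee_rot: [3.141, -0.001, -3.141]
wrist_force: [-0.2, 0.9, 0.4]
width: 0.0707
```

Emit:
{"fn": "move_arm", "kwargs": {
  "increments": [
    [[0.65, 0, -0.25, 0, 0, 0, 0], [0.65, 0, -0.5, 0, 0, 0, 0], [0.65, 0, -0.75, 0, 0, 0, 0], [0.65, 0, -1, 0, 0, 0, 0]]
  ]
}}

```text
time: 1.77
tool_pos: [0.5012, 0.0563, 0.404]
ee_rot: [3.141, -0.001, -3.141]
wrist_force: [-0.1, -0.6, 0.1]
width: 0.061
```

Emit:
{"fn": "move_arm", "kwargs": {
  "increments": [
    [[0.65, 0, -0.25, 0, 0, 0, 0], [0.65, 0, -0.5, 0, 0, 0, 0], [0.65, 0, -0.75, 0, 0, 0, 0], [0.65, 0, -1, 0, 0, 0, 0]]
  ]
}}

```text
time: 2.1
tool_pos: [0.5011, -0.0436, 0.4042]
ee_rot: [3.141, -0.001, -3.141]
wrist_force: [1.0, 0.6, -0.0]
width: 0.0612
```

Emit:
{"fn": "move_arm", "kwargs": {
  "increments": [
    [[0.65, 0, -0.25, 0, 0, 0, 0], [0.65, 0, -0.5, 0, 0, 0, 0], [0.65, 0, -0.75, 0, 0, 0, 0], [0.65, 0, -1, 0, 0, 0, 0], [0.65, 0, -1, 0, 0, 0, 0]]
  ]
}}

```text
time: 2.52
tool_pos: [0.5012, -0.1459, 0.4037]
ee_rot: [-3.14, -0.001, 3.137]
wrist_force: [-1.1, -0.1, 0.1]
width: 0.0607
```

```bash
cat >>h.py <<'E'
def plan(x,y,z,psi_deg):
    "increments from the measured pose: total shift in tool axes (units of 0.1 m) and turn rz (units of pi/2)"
    o=robot.get_obs();p=o["tool_pos"];ps=o["ee_rot"][2];tx=np.array([np.cos(ps),np.sin(ps)]);ty=np.array([np.sin(ps),-np.cos(ps)])
    d=np.array([x,y])-p[:2];dp=(np.deg2rad(psi_deg)-ps+np.pi)%(2*np.pi)-np.pi
    print("at",p.round(4),np.rad2deg(o["ee_rot"]).round(2),"t",o["time"].round(2) if hasattr(o["time"],'round') else o["time"],"w",round(o["width"],4),"q6",o["joint_positions"][5].round(2))
    print("dx %.3f dy %.3f dz %.3f rz %.4f"%(d@tx*10,d@ty*10,(p[2]-z)*10,-dp/(np.pi/2)))
def pic(tag):
    for n in("scene","top"):
        p,d=robot.snapshot(n);np.save(n+"_d.npy",d);cv2.imwrite(n+".png",p[:,:,::-1])
E
python3 -c "
from h import *
plan(.5045,-.2105,.2035,177.5)"
```

```text
at [ 0.5012 -0.1459  0.4037] [-1.7993e+02 -7.0000e-02  1.7976e+02] t 2.5167 w 0.0607 q6 -1.96
dx -0.035 dy -0.645 dz 2.002 rz 0.0251
```

Emit:
{"fn": "move_arm", "kwargs": {
  "increments": [
    [[0.65, -0.035, -0.22, 0.3, 0, 0, 0.025], [0.65, -0.035, -0.44, 0.5, 0, 0, 0.025], [0.65, -0.035, -0.645, 0.8, 0, 0, 0.025], [0.65, -0.035, -0.645, 1, 0, 0, 0.025], [0.65, -0.035, -0.645, 1, 0, 0, 0.025]]
  ]
}}

```text
time: 2.93
tool_pos: [0.5035, -0.2068, 0.2985]
ee_rot: [3.136, -0.01, 3.101]
wrist_force: [-1.0, 0.9, -0.7]
width: 0.0613
```

Emit:
{"fn": "move_arm", "kwargs": {
  "increments": [
    [[0.65, 0, 0, 0.2, 0, 0, 0], [0.65, 0, 0, 0.4, 0, 0, 0], [0.65, 0, 0, 0.6, 0, 0, 0], [0.65, 0, 0, 0.6, 0, 0, 0]]
  ]
}}

```text
time: 3.27
tool_pos: [0.5039, -0.2057, 0.2416]
ee_rot: [3.138, -0.006, 3.104]
wrist_force: [-0.7, 0.4, 0.3]
width: 0.061
```

```bash
python3 - <<'E'
from h import *
plan(.5045,-.2105,.2035,177.5)
pic(0);S=Cam("scene")
im=cv2.imread("scene.png");u,v=S.proj(np.array([.5,-.21,.05])).astype(int)
cv2.imwrite("pics/g1.png",cv2.resize(im[v-75:v+75,u-100:u+100],(800,600),interpolation=cv2.INTER_CUBIC))
E
```

```text
at [ 0.5039 -0.2057  0.2416] [179.78  -0.34 177.83] t 3.2667 w 0.061 q6 -2.03
dx -0.007 dy -0.048 dz 0.381 rz 0.0037
```

View pics/g1.png

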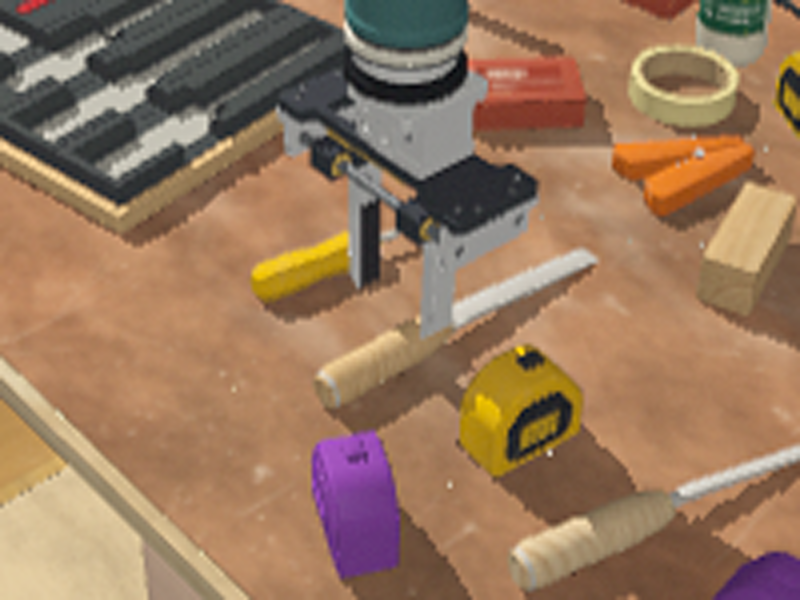

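Emit:
{"fn": "move_arm", "kwargs": {
  "increments": [
    [[0.65, 0, -0.04, 0.12, 0, 0, 0], [0.65, 0, -0.04, 0.24, 0, 0, 0], [0.65, 0, -0.04, 0.36, 0, 0, 0], [0.65, 0, -0.04, 0.38, 0, 0, 0], [0.65, 0, -0.04, 0.38, 0, 0, 0], [0.65, 0, -0.04, 0.38, 0, 0, 0]]
  ]
}}

```text
time: 3.87
tool_pos: [0.5044, -0.2115, 0.2063]
ee_rot: [3.141, -0.001, 3.102]
wrist_force: [-0.7, 0.2, 0.0]
width: 0.0613
```

Emit:
{"fn": "move_arm", "kwargs": {
  "increments": [
    [[0.1, 0, 0, 0, 0, 0, 0], [0.1, 0, 0, 0, 0, 0, 0], [0.1, 0, 0, 0, 0, 0, 0], [0.1, 0, 0, 0, 0, 0, 0], [0.1, 0, 0, 0, 0, 0, 0], [0.1, 0, 0, 0, 0, 0, 0], [0.1, 0, 0, 0, 0, 0, 0], [0.1, 0, 0, 0, 0, 0, 0]]
  ]
}}

```text
time: 4.53
tool_pos: [0.5046, -0.2118, 0.2071]
ee_rot: [-3.141, 0.001, 3.103]
wrist_force: [-1.4, -0.6, 1.9]
width: 0.0274
```

Emit:
{"fn": "move_arm", "kwargs": {
  "increments": [
    [[0.1, 0, 0, -0.15, 0, 0, 0], [0.1, 0, 0, -0.3, 0, 0, 0], [0.1, 0, 0, -0.45, 0, 0, 0], [0.1, 0, 0, -0.6, 0, 0, 0], [0.1, 0, 0, -0.8, 0, 0, 0], [0.1, 0, 0, -1, 0, 0, 0], [0.1, 0, 0, -1, 0, 0, 0]]
  ]
}}

```text
time: 5.12
tool_pos: [0.5053, -0.2117, 0.3105]
ee_rot: [-3.139, 0.006, 3.103]
wrist_force: [1.4, -0.7, -1.5]
width: 0.0272
```

```bash
python3 - <<'E'
from h import *
plan(.5186,.1682,.30,188.5)
pic(0);S=Cam("scene")
im=cv2.imread("scene.png");u,v=S.proj(np.array([.5,-.21,.12])).astype(int)
cv2.imwrite("pics/g2.png",cv2.resize(im[v-75:v+75,u-100:u+100],(800,600),interpolation=cv2.INTER_CUBIC))
E
```

```text
at [ 0.5053 -0.2117  0.3105] [-179.86    0.37  177.77] t 5.1167 w 0.0272 q6 -2.03
dx 0.014 dy 3.801 dz 0.105 rz -0.1192
```

View pics/g2.png

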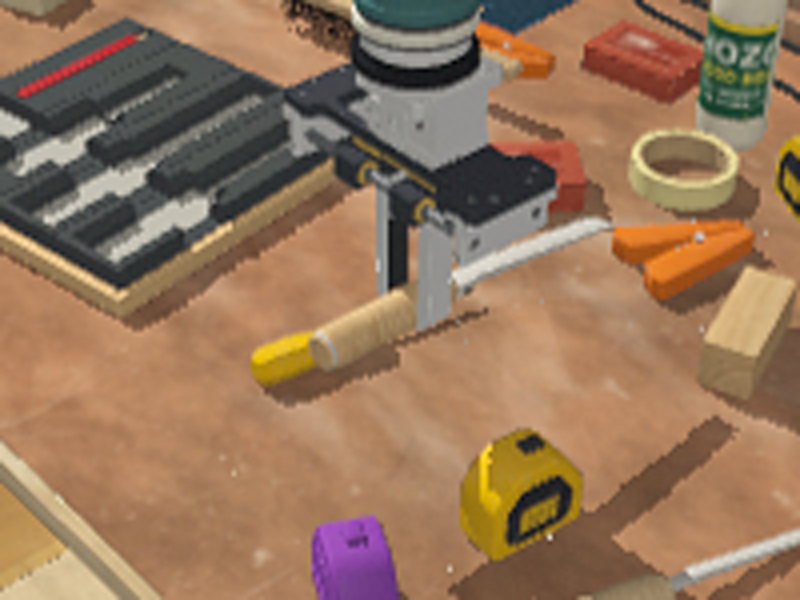

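Emit:
{"fn": "move_arm", "kwargs": {
  "increments": [
    [[0.1, 0, 0.17, 0, 0, 0, 0], [0.1, 0, 0.35, 0, 0, 0, 0], [0.1, 0, 0.55, 0, 0, 0, 0], [0.1, 0, 0.75, 0, 0, 0, 0], [0.1, 0, 1, 0, 0, 0, 0]]
  ]
}}

```text
time: 5.63
tool_pos: [0.5077, -0.111, 0.3038]
ee_rot: [3.14, -0.005, 3.101]
wrist_force: [0.1, -0.2, -1.9]
width: 0.0273
```

Emit:
{"fn": "move_arm", "kwargs": {
  "increments": [
    [[0.1, 0, 0.2, 0, 0, 0, 0], [0.1, 0, 0.4, 0, 0, 0, 0], [0.1, 0, 0.6, 0, 0, 0, 0], [0.1, 0, 0.8, 0, 0, 0, 0], [0.1, 0, 1, 0, 0, 0, 0]]
  ]
}}

```text
time: 6.05
tool_pos: [0.5115, -0.0105, 0.3038]
ee_rot: [3.141, -0.005, 3.103]
wrist_force: [0.3, -0.0, -2.2]
width: 0.0274
```

Emit:
{"fn": "move_arm", "kwargs": {
  "increments": [
    [[0.1, 0, 0.2, 0, 0, 0, 0], [0.1, 0, 0.4, 0, 0, 0, 0], [0.1, 0, 0.6, 0, 0, 0, 0], [0.1, 0, 0.8, 0, 0, 0, 0], [0.1, 0, 1, 0, 0, 0, 0]]
  ]
}}

```text
time: 6.47
tool_pos: [0.5154, 0.0893, 0.3038]
ee_rot: [-3.141, -0.005, 3.103]
wrist_force: [0.1, -0.2, -2.0]
width: 0.0271
```

Emit:
{"fn": "move_arm", "kwargs": {
  "increments": [
    [[0.1, 0, 0.2, 0, 0, 0, -0.03], [0.1, 0, 0.4, 0, 0, 0, -0.06], [0.1, 0, 0.6, 0, 0, 0, -0.09], [0.1, 0, 0.75, 0, 0, 0, -0.119], [0.1, 0.01, 0.8, 0, 0, 0, -0.119], [0.1, 0.01, 0.8, 0, 0, 0, -0.119], [0.1, 0.01, 0.8, 0, 0, 0, -0.119]]
  ]
}}

```text
time: 7.05
tool_pos: [0.5179, 0.1679, 0.3051]
ee_rot: [-3.141, -0.003, -2.994]
wrist_force: [-0.6, 0.8, -1.3]
width: 0.0276
```

```bash
python3 - <<'E'
from h import *
plan(.5186,.1682,.24,188.5)
pic(0);S=Cam("scene");T=Cam("top")
im=cv2.imread("scene.png");u,v=S.proj(np.array([.55,.18,.10])).astype(int)
a=cv2.resize(im[v-75:v+75,u-75:u+75],(400,400),interpolation=cv2.INTER_CUBIC)
im=cv2.imread("top.png");u,v=T.proj(np.array([.56,.18,.10])).astype(int)
b=cv2.resize(im[v-50:v+50,u-50:u+50],(400,400),interpolation=cv2.INTER_CUBIC);print(u,v)
cv2.imwrite("pics/g3.png",cv2.hconcat([a,b]))
E
```

```text
at [0.5179 0.1679 0.3051] [-1.7996e+02 -1.7000e-01 -1.7156e+02] t 7.05 w 0.0276 q6 -1.51
dx -0.008 dy 0.002 dz 0.651 rz -0.0006
175 203
```

View pics/g3.png

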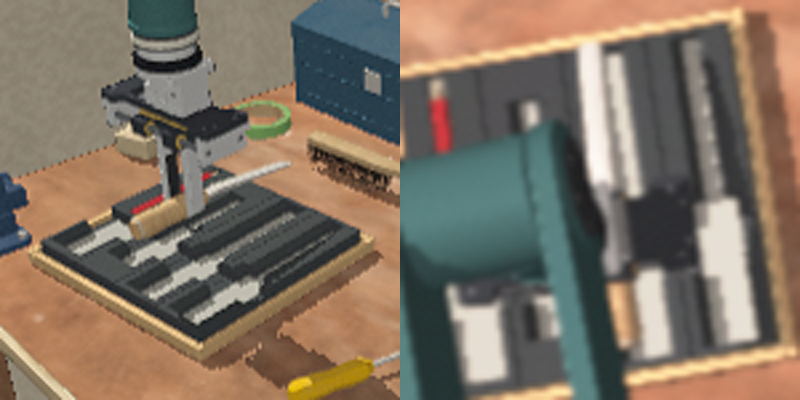

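```bash
python3 - <<'E'
from h import *
T=Cam("top")
im=cv2.imread("top.png");cv2.imwrite("pics/g4.png",cv2.resize(im[155:245,150:210],(533,800))[:600]);
cv2.imwrite("pics/g4b.png",cv2.resize(im[215:250,160:205],(720,560)))
a=T.ray([[172.5,164.3]],.108)[0];b=T.ray([[180.5,239]],.1125)[0];print(a,b,np.linalg.norm(a-b),np.rad2deg(np.arctan2(*(a-b)[1::-1])),(a+b)/2)
u=np.array([.989,.1478])
g=robot.get_obs()["tool_pos"][:2];print((a[:2]-g)@u,(b[:2]-g)@u,(a[:2]-g)@[.1478,-.989],(b[:2]-g)@[.1478,-.989])
E
```

```text
[0.68897262 0.18852799 0.108     ] [0.44385365 0.16098855 0.1125    ] 0.24670220607884574 6.410373009782039 [0.56641313 0.17475827 0.11025   ]
0.1720622426560809 -0.07443074419922659 0.004360502140114337 -0.004631581148727938
```

View pics/g4.png

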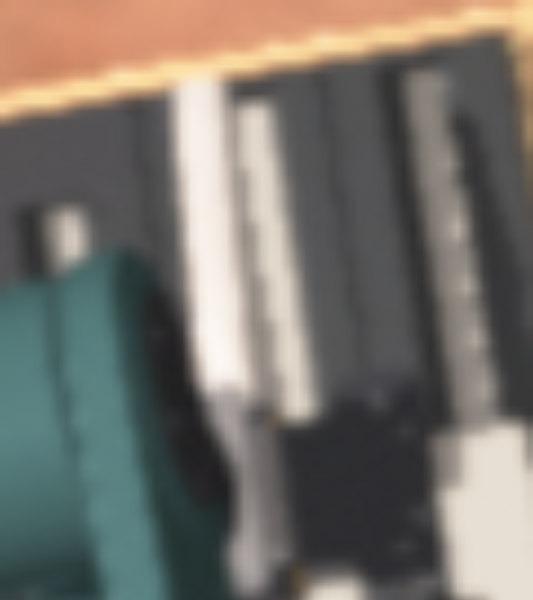

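```bash
python3 - <<'E'
from h import *
T=Cam("top")
px=lambda x,y:[150+x/8.883-.0,155+y/8.889]
r=T.ray([px(198,85),px(227,385)],.108);d=r[0]-r[1];print(r,np.rad2deg(np.arctan2(d[1],d[0])))
r=T.ray([px(275,120),px(315,410)],.024);d=r[0]-r[1];print(np.rad2deg(np.arctan2(d[1],d[0])))
g=robot.get_obs()["tool_pos"][:2]
r=T.ray([px(198,85),px(227,385)],.108)[:,:2]-g;print(r@[.989,.1478],r@[.1478,-.989])
E
```

```text
[[0.68811324 0.18921963 0.108     ]
 [0.57589944 0.17818484 0.108     ]] 5.6162468562105365
7.7414289776236975
[0.17131454 0.05870415] [ 0.00354946 -0.00212234]
```

Emit:
{"fn": "move_arm", "kwargs": {
  "increments": [
    [[0.1, -0.01, -0.01, 0.15, 0, 0, -0.022], [0.1, -0.01, -0.01, 0.3, 0, 0, -0.022], [0.1, -0.01, -0.01, 0.45, 0, 0, -0.022], [0.1, -0.01, -0.01, 0.55, 0, 0, -0.022], [0.1, -0.01, -0.01, 0.55, 0, 0, -0.022], [0.1, -0.01, -0.01, 0.55, 0, 0, -0.022]]
  ]
}}

```text
time: 7.65
tool_pos: [0.5193, 0.1668, 0.2512]
ee_rot: [-3.142, -0.001, -2.96]
wrist_force: [0.7, -0.5, -1.5]
width: 0.0274
```

```bash
python3 - <<'E'
from h import *
plan(.5186,.1682,.221,190.5)
pic(0);S=Cam("scene");T=Cam("top")
im=cv2.imread("scene.png");u,v=S.proj(np.array([.55,.18,.07])).astype(int)
a=cv2.resize(im[v-60:v+60,u-60:u+60],(400,400),interpolation=cv2.INTER_CUBIC)
im=cv2.imread("top.png");u,v=T.proj(np.array([.56,.18,.07])).astype(int)
b=cv2.resize(im[v-50:v+50,u-50:u+50],(400,400),interpolation=cv2.INTER_CUBIC);print(u,v)
cv2.imwrite("pics/g5.png",cv2.hconcat([a,b]))
E
```

```text
at [0.5193 0.1668 0.2512] [-1.8000e+02 -7.0000e-02 -1.6961e+02] t 7.65 w 0.0274 q6 -1.55
dx 0.005 dy 0.015 dz 0.302 rz -0.0012
177 204
```

View pics/g5.png

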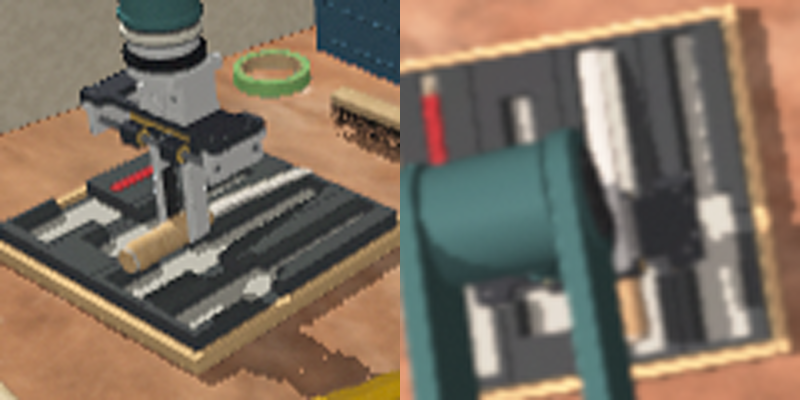

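Emit:
{"fn": "move_arm", "kwargs": {
  "increments": [
    [[0.1, 0, 0.01, 0.1, 0, 0, 0], [0.1, 0, 0.01, 0.2, 0, 0, 0], [0.1, 0, 0.01, 0.25, 0, 0, 0], [0.1, 0, 0.01, 0.29, 0, 0, 0], [0.1, 0, 0.01, 0.29, 0, 0, 0], [0.1, 0, 0.01, 0.29, 0, 0, 0]]
  ]
}}

```text
time: 8.25
tool_pos: [0.5191, 0.1684, 0.2223]
ee_rot: [3.142, -0.001, -2.959]
wrist_force: [-0.3, -0.4, -1.0]
width: 0.0274
```

Seated without any force. Release and lift.

Emit:
{"fn": "move_arm", "kwargs": {
  "increments": [
    [[0.5, 0, 0, 0, 0, 0, 0], [0.5, 0, 0, 0, 0, 0, 0], [0.5, 0, 0, 0, 0, 0, 0], [0.5, 0, 0, 0, 0, 0, 0], [0.5, 0, 0, 0, 0, 0, 0], [0.5, 0, 0, -0.2, 0, 0, 0], [0.5, 0, 0, -0.4, 0, 0, 0], [0.5, 0, 0, -0.6, 0, 0, 0]]
  ]
}}

```text
time: 8.92
tool_pos: [0.519, 0.1683, 0.2831]
ee_rot: [3.142, -0.001, -2.959]
wrist_force: [1.1, 0.4, -0.3]
width: 0.0471
```

Emit:
{"fn": "move_arm", "kwargs": {
  "increments": [
    [[0.6, 0, 0, -0.3, 0, 0, 0.1], [0.6, 0, -0.3, -0.5, 0, 0, 0.12], [0.6, 0, -0.7, -0.5, 0, 0, 0.12], [0.6, 0, -1, -0.5, 0, 0, 0.12]]
  ]
}}

```text
time: 9.25
tool_pos: [0.5379, 0.0688, 0.3355]
ee_rot: [-3.141, 0.006, 3.137]
wrist_force: [0.1, -0.5, 0.5]
width: 0.0562
```

Emit:
{"fn": "move_arm", "kwargs": {
  "increments": [
    [[0.6, 0, -0.25, 0, 0, 0, 0], [0.6, 0, -0.5, 0, 0, 0, 0], [0.6, 0, -0.75, 0, 0, 0, 0], [0.6, 0, -1, 0, 0, 0, 0], [0.6, 0, -1, 0, 0, 0, 0]]
  ]
}}

```text
time: 9.67
tool_pos: [0.5367, -0.0335, 0.3328]
ee_rot: [-3.139, 0.0, 3.131]
wrist_force: [0.4, 0.6, -0.2]
width: 0.0564
```

```bash
python3 - <<'E'
from h import *
plan(.512,-.1005,.2035,169)
pic(0);S=Cam("scene");T=Cam("top")
im=cv2.imread("scene.png");u,v=S.proj(np.array([.55,.18,.03])).astype(int)
a=cv2.resize(im[v-60:v+60,u-60:u+60],(400,400),interpolation=cv2.INTER_CUBIC)
im=cv2.imread("top.png");b=cv2.resize(T.rect(im,.38,.73,.05,.40,.02),(400,400))
cv2.imwrite("pics/g6.png",cv2.hconcat([a,b]))
E
```

```text
at [ 0.5367 -0.0335  0.3328] [-1.7987e+02  2.0000e-02  1.7939e+02] t 9.6667 w 0.0564 q6 -1.73
dx 0.240 dy -0.673 dz 1.293 rz 0.1155
```

View pics/g6.png

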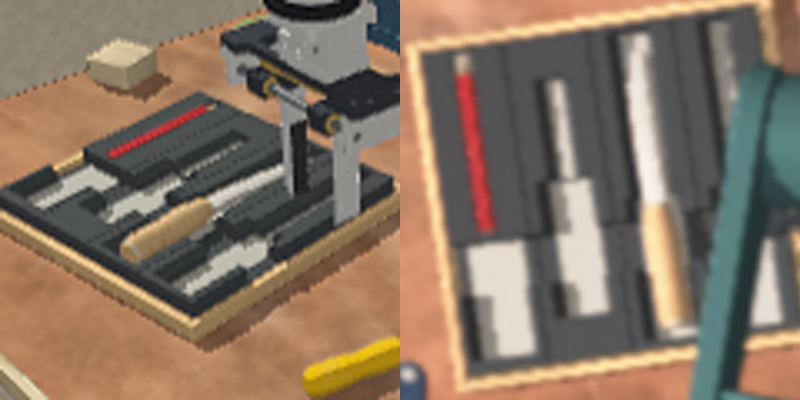

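Emit:
{"fn": "move_arm", "kwargs": {
  "increments": [
    [[0.6, 0.06, -0.2, 0.2, 0, 0, 0.03], [0.6, 0.12, -0.4, 0.4, 0, 0, 0.06], [0.6, 0.18, -0.6, 0.6, 0, 0, 0.09], [0.6, 0.24, -0.67, 0.8, 0, 0, 0.115], [0.6, 0.24, -0.67, 0.9, 0, 0, 0.115], [0.6, 0.24, -0.67, 0.9, 0, 0, 0.115], [0.6, 0.24, -0.67, 0.9, 0, 0, 0.115]]
  ]
}}

```text
time: 10.35
tool_pos: [0.5127, -0.0957, 0.2427]
ee_rot: [3.141, -0.0, 2.957]
wrist_force: [-0.6, 0.6, 0.1]
width: 0.0563
```

```bash
python3 - <<'E'
from h import *
plan(.512,-.1005,.2035,169)
pic(0);S=Cam("scene")
im=cv2.imread("scene.png");u,v=S.proj(np.array([.53,-.1,.03])).astype(int)
cv2.imwrite("pics/g7.png",cv2.resize(im[v-60:v+60,u-60:u+60],(500,500),interpolation=cv2.INTER_CUBIC))
E
```

```text
at [ 0.5127 -0.0957  0.2427] [ 1.7995e+02 -2.0000e-02  1.6943e+02] t 10.35 w 0.0563 q6 -1.68
dx -0.002 dy -0.049 dz 0.392 rz 0.0048
```

View pics/g7.png

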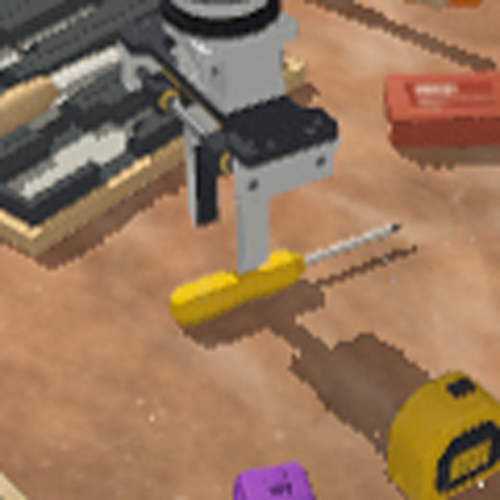

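Emit:
{"fn": "move_arm", "kwargs": {
  "increments": [
    [[0.6, 0, -0.045, 0.12, 0, 0, 0.004], [0.6, 0, -0.045, 0.24, 0, 0, 0.004], [0.6, 0, -0.045, 0.34, 0, 0, 0.004], [0.6, 0, -0.045, 0.39, 0, 0, 0.004], [0.6, 0, -0.045, 0.39, 0, 0, 0.004], [0.6, 0, -0.045, 0.39, 0, 0, 0.004]]
  ]
}}

```text
time: 10.95
tool_pos: [0.5113, -0.1011, 0.2028]
ee_rot: [3.141, -0.002, 2.949]
wrist_force: [-0.6, -0.6, -0.1]
width: 0.0561
```

Emit:
{"fn": "move_arm", "kwargs": {
  "increments": [
    [[0.1, 0, 0, 0, 0, 0, 0], [0.1, 0, 0, 0, 0, 0, 0], [0.1, 0, 0, 0, 0, 0, 0], [0.1, 0, 0, 0, 0, 0, 0], [0.1, 0, 0, 0, 0, 0, 0], [0.1, 0, 0, 0, 0, 0, 0], [0.1, 0, 0, 0, 0, 0, 0]]
  ]
}}

```text
time: 11.53
tool_pos: [0.5117, -0.1015, 0.2042]
ee_rot: [-3.141, 0.001, 2.949]
wrist_force: [-0.0, -1.3, 2.1]
width: 0.0272
```

Emit:
{"fn": "move_arm", "kwargs": {
  "increments": [
    [[0.1, 0, 0, -0.15, 0, 0, 0], [0.1, 0, 0, -0.3, 0, 0, 0], [0.1, 0, 0, -0.45, 0, 0, 0], [0.1, 0, 0, -0.6, 0, 0, 0], [0.1, 0, 0, -0.8, 0, 0, 0], [0.1, 0, 0, -1, 0, 0, 0], [0.1, 0, 0, -1, 0, 0, 0]]
  ]
}}

```text
time: 12.12
tool_pos: [0.5125, -0.1014, 0.3079]
ee_rot: [-3.141, 0.008, 2.949]
wrist_force: [1.3, -0.5, -0.0]
width: 0.0274
```

```bash
python3 - <<'E'
from h import *
plan(.5570-.048*.989,.2488-.048*.1478,.30,188.5)
pic(0);S=Cam("scene")
im=cv2.imread("scene.png");u,v=S.proj(np.array([.53,-.1,.1])).astype(int)
cv2.imwrite("pics/g8.png",cv2.resize(im[v-60:v+60,u-60:u+60],(500,500),interpolation=cv2.INTER_CUBIC))
E
```

```text
at [ 0.5125 -0.1014  0.3079] [-179.99    0.45  168.95] t 12.1167 w 0.0274 q6 -1.68
dx 0.687 dy 3.361 dz 0.079 rz -0.2172
```

View pics/g8.png

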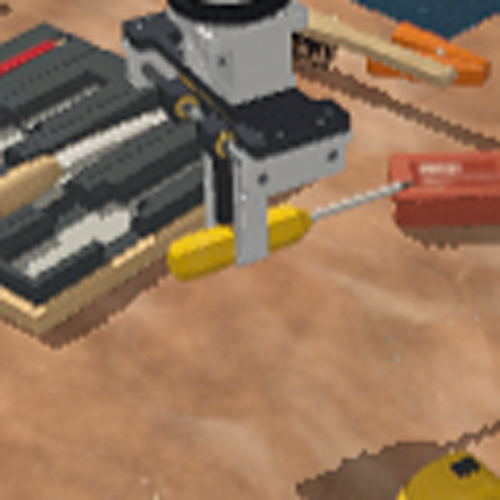

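Emit:
{"fn": "move_arm", "kwargs": {
  "increments": [
    [[0.1, 0.03, 0.17, 0, 0, 0, 0], [0.1, 0.07, 0.35, 0, 0, 0, 0], [0.1, 0.12, 0.55, 0, 0, 0, 0], [0.1, 0.16, 0.75, 0, 0, 0, 0], [0.1, 0.2, 1, 0, 0, 0, 0]]
  ]
}}

```text
time: 12.63
tool_pos: [0.5103, 0.0012, 0.301]
ee_rot: [-3.141, -0.004, 2.947]
wrist_force: [0.9, -0.0, -2.3]
width: 0.0275
```

Emit:
{"fn": "move_arm", "kwargs": {
  "increments": [
    [[0.1, 0.05, 0.2, 0, 0, 0, 0], [0.1, 0.1, 0.4, 0, 0, 0, 0], [0.1, 0.15, 0.6, 0, 0, 0, 0], [0.1, 0.2, 0.8, 0, 0, 0, 0], [0.1, 0.25, 1, 0, 0, 0, 0]]
  ]
}}

```text
time: 13.05
tool_pos: [0.5049, 0.1047, 0.301]
ee_rot: [-3.141, -0.004, 2.949]
wrist_force: [-0.0, 0.3, -0.9]
width: 0.0275
```

Emit:
{"fn": "move_arm", "kwargs": {
  "increments": [
    [[0.1, 0.05, 0.2, 0, 0, 0, -0.03], [0.1, 0.1, 0.4, 0, 0, 0, -0.06], [0.1, 0.15, 0.6, 0, 0, 0, -0.1], [0.1, 0.2, 0.8, 0, 0, 0, -0.14], [0.1, 0.23, 1, 0, 0, 0, -0.18], [0.1, 0.23, 1, 0, 0, 0, -0.217], [0.1, 0.23, 1, 0, 0, 0, -0.217]]
  ]
}}

```text
time: 13.63
tool_pos: [0.5016, 0.2072, 0.301]
ee_rot: [-3.141, -0.004, -2.991]
wrist_force: [-0.4, 0.1, -1.1]
width: 0.0271
```

```bash
python3 - <<'E'
from h import *
plan(.5570-.048*.989,.2488-.048*.1478,.28,188.5)
E
```

```text
at [0.5016 0.2072 0.301 ] [-179.98   -0.26 -171.36] t 13.6333 w 0.0271 q6 -1.43
dx -0.130 dy 0.329 dz 0.210 rz 0.0016
```

Emit:
{"fn": "move_arm", "kwargs": {
  "increments": [
    [[0.1, -0.07, 0.17, 0, 0, 0, 0], [0.1, -0.13, 0.33, 0.1, 0, 0, 0], [0.1, -0.13, 0.33, 0.25, 0, 0, 0], [0.1, -0.13, 0.33, 0.4, 0, 0, 0], [0.1, -0.13, 0.33, 0.45, 0, 0, 0], [0.1, -0.13, 0.33, 0.45, 0, 0, 0], [0.1, -0.13, 0.33, 0.45, 0, 0, 0]]
  ]
}}

```text
time: 14.22
tool_pos: [0.5102, 0.2403, 0.2579]
ee_rot: [-3.141, -0.002, -2.995]
wrist_force: [0.0, 0.8, -0.6]
width: 0.027
```

```bash
python3 - <<'E'
from h import *
plan(.5570-.048*.989,.2488-.048*.1478,.2185,188.5)
pic(0);S=Cam("scene");T=Cam("top")
im=cv2.imread("scene.png");u,v=S.proj(np.array([.55,.25,.05])).astype(int)
a=cv2.resize(im[v-50:v+50,u-50:u+50],(400,400),interpolation=cv2.INTER_CUBIC)
im=cv2.imread("top.png");u,v=T.proj(np.array([.56,.25,.05])).astype(int)
b=cv2.resize(im[v-50:v+50,u-50:u+50],(400,400),interpolation=cv2.INTER_CUBIC);print(u,v)
cv2.imwrite("pics/g9.png",cv2.hconcat([a,b]))
E
```

```text
at [0.5102 0.2403 0.2579] [-1.7998e+02 -1.0000e-01 -1.7160e+02] t 14.2167 w 0.027 q6 -1.38
dx 0.004 dy 0.015 dz 0.394 rz -0.0011
158 205
```

View pics/g9.png

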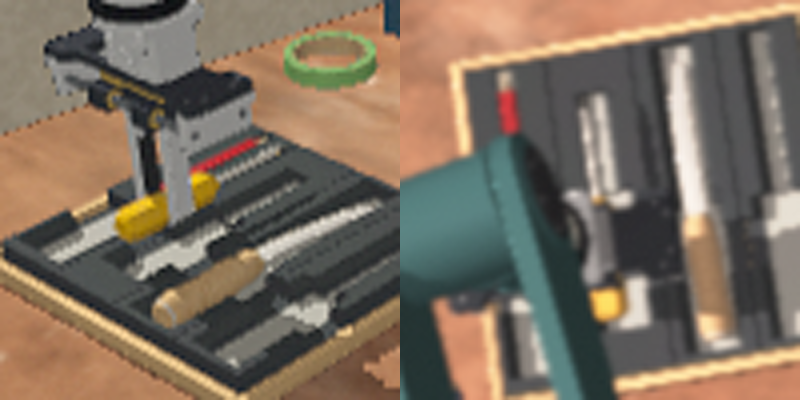

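```bash
python3 - <<'E'
from h import *
T=Cam("top")
im=cv2.imread("top.png");cv2.imwrite("pics/g10.png",cv2.resize(im[170:245,140:185],(480,800))[:, :])
a=T.ray([[154.3,179.5],[157.9,204]],.067);b=T.ray([[160,235]],.066)
g=robot.get_obs()["tool_pos"][:2]
for p in(*a,*b):print((p[:2]-g)@[.989,.1478],(p[:2]-g)@[.1478,-.989])
h=cv2.imread("pics/g10.png");cv2.imwrite("pics/g10.png",cv2.resize(h,(360,600)))
E
```

```text
0.13787519221277797 0.0010289400334677413
0.05321312915466109 0.001433903576033875
-0.05037568770732927 -0.0063823243316052354
```

View pics/g10.png

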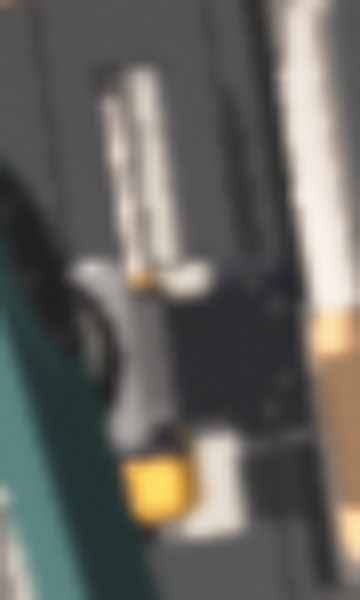

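Emit:
{"fn": "move_arm", "kwargs": {
  "increments": [
    [[0.1, -0.03, 0.005, 0.1, 0, 0, 0], [0.1, -0.03, 0.005, 0.2, 0, 0, 0], [0.1, -0.03, 0.005, 0.28, 0, 0, 0], [0.1, -0.03, 0.005, 0.34, 0, 0, 0], [0.1, -0.03, 0.005, 0.38, 0, 0, 0], [0.1, -0.03, 0.005, 0.38, 0, 0, 0], [0.1, -0.03, 0.005, 0.38, 0, 0, 0]]
  ]
}}

```text
time: 14.9
tool_pos: [0.5131, 0.2417, 0.2202]
ee_rot: [-3.142, -0.001, -2.994]
wrist_force: [-0.2, -0.8, -1.1]
width: 0.0272
```

Emit:
{"fn": "move_arm", "kwargs": {
  "increments": [
    [[0.5, 0, 0, 0, 0, 0, 0], [0.5, 0, 0, 0, 0, 0, 0], [0.5, 0, 0, 0, 0, 0, 0], [0.5, 0, 0, 0, 0, 0, 0], [0.5, 0, 0, 0, 0, 0, 0], [0.5, 0, 0, -0.2, 0, 0, 0], [0.5, 0, 0, -0.4, 0, 0, 0], [0.5, 0, 0, -0.6, 0, 0, 0]]
  ]
}}

```text
time: 15.57
tool_pos: [0.513, 0.2417, 0.2811]
ee_rot: [-3.142, -0.001, -2.994]
wrist_force: [0.2, -0.8, 0.2]
width: 0.0465
```

Emit:
{"fn": "move_arm", "kwargs": {
  "increments": [
    [[0.75, 0, 0, -0.3, 0, 0, 0.06], [0.75, 0, -0.3, -0.5, 0, 0, 0.12], [0.75, 0, -0.7, -0.6, 0, 0, 0.16], [0.75, 0, -1, -0.6, 0, 0, 0.16]]
  ]
}}

```text
time: 15.9
tool_pos: [0.5286, 0.1416, 0.345]
ee_rot: [3.141, 0.008, 3.037]
wrist_force: [0.3, -0.3, 0.6]
width: 0.0691
```

Emit:
{"fn": "move_arm", "kwargs": {
  "increments": [
    [[0.75, 0, -0.25, 0, 0, 0, 0], [0.75, 0, -0.5, 0, 0, 0, 0], [0.75, 0, -0.75, 0, 0, 0, 0], [0.75, 0, -1, 0, 0, 0, 0]]
  ]
}}

```text
time: 16.23
tool_pos: [0.5173, 0.0421, 0.341]
ee_rot: [3.141, 0.001, 3.038]
wrist_force: [-0.3, -0.4, -0.4]
width: 0.0704
```

Emit:
{"fn": "move_arm", "kwargs": {
  "increments": [
    [[0.75, 0, -0.25, 0, 0, 0, 0], [0.75, 0, -0.5, 0, 0, 0, 0], [0.75, 0, -0.75, 0, 0, 0, 0], [0.75, 0, -1, 0, 0, 0, 0]]
  ]
}}

```text
time: 16.57
tool_pos: [0.5069, -0.0573, 0.3409]
ee_rot: [3.142, 0.001, 3.038]
wrist_force: [0.5, -0.2, 0.3]
width: 0.0708
```

Emit:
{"fn": "move_arm", "kwargs": {
  "increments": [
    [[0.75, 0, -0.25, 0, 0, 0, 0], [0.75, 0, -0.5, 0, 0, 0, 0], [0.75, 0, -0.75, 0, 0, 0, 0], [0.75, 0, -1, 0, 0, 0, 0], [0.75, 0, -1, 0, 0, 0, 0]]
  ]
}}

```text
time: 16.98
tool_pos: [0.4965, -0.159, 0.3408]
ee_rot: [-3.139, 0.0, 3.034]
wrist_force: [-0.4, 0.2, -0.2]
width: 0.0705
```

```bash
python3 - <<'E'
from h import *
plan(.504,-.316,.228,174)
pic(0);S=Cam("scene");T=Cam("top")
im=cv2.imread("scene.png");u,v=S.proj(np.array([.55,.2,.03])).astype(int)
a=cv2.resize(im[v-60:v+60,u-60:u+60],(400,400),interpolation=cv2.INTER_CUBIC)
im=cv2.imread("top.png");b=cv2.resize(T.rect(im,.38,.73,.05,.40,.02),(400,400))
cv2.imwrite("pics/g11.png",cv2.hconcat([a,b]))
E
```

```text
at [ 0.4965 -0.159   0.3408] [-1.7987e+02  2.0000e-02  1.7382e+02] t 16.9833 w 0.0705 q6 -1.88
dx -0.244 dy -1.553 dz 1.128 rz -0.0021
```

View pics/g11.png

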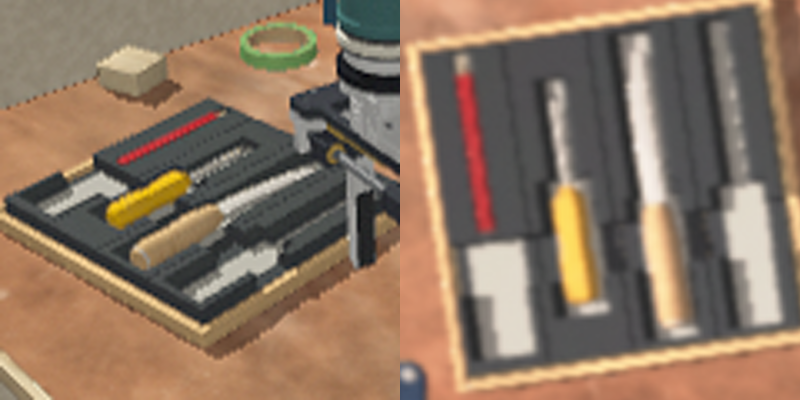

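Emit:
{"fn": "move_arm", "kwargs": {
  "increments": [
    [[0.75, -0.06, -0.25, 0, 0, 0, 0], [0.75, -0.12, -0.5, 0, 0, 0, 0], [0.75, -0.18, -0.75, 0, 0, 0, 0], [0.75, -0.24, -1, 0, 0, 0, 0]]
  ]
}}

```text
time: 17.42
tool_pos: [0.5111, -0.257, 0.3409]
ee_rot: [3.141, 0.001, 3.04]
wrist_force: [-0.6, 0.5, 0.4]
width: 0.0707
```

Emit:
{"fn": "move_arm", "kwargs": {
  "increments": [
    [[0.75, 0, -0.25, 0, 0, 0, 0], [0.75, 0, -0.55, 0.1, 0, 0, 0], [0.75, 0, -0.55, 0.3, 0, 0, 0], [0.75, 0, -0.55, 0.5, 0, 0, 0], [0.75, 0, -0.55, 0.6, 0, 0, 0], [0.75, 0, -0.55, 0.6, 0, 0, 0], [0.75, 0, -0.55, 0.6, 0, 0, 0]]
  ]
}}

```text
time: 18.0
tool_pos: [0.5052, -0.3112, 0.2804]
ee_rot: [3.141, -0.001, 3.04]
wrist_force: [1.4, -0.1, 1.0]
width: 0.0704
```

```bash
python3 - <<'E'
from h import *
plan(.504,-.316,.228,174)
pic(0);S=Cam("scene");T=Cam("top")
im=cv2.imread("scene.png");u,v=S.proj(np.array([.5,-.316,.06])).astype(int)
a=cv2.resize(im[v-50:v+50,u-50:u+50],(400,400),interpolation=cv2.INTER_CUBIC)
im=cv2.imread("top.png");u,v=T.proj(np.array([.5,-.316,.06])).astype(int)
b=cv2.resize(im[v-40:v+40,u-40:u+40],(400,400),interpolation=cv2.INTER_CUBIC)
cv2.imwrite("pics/g12.png",cv2.hconcat([a,b]))
E
```

```text
at [ 0.5052 -0.3112  0.2804] [ 1.7995e+02 -5.0000e-02  1.7416e+02] t 18.0 w 0.0704 q6 -2.12
dx 0.007 dy -0.049 dz 0.524 rz 0.0018
```

View pics/g12.png

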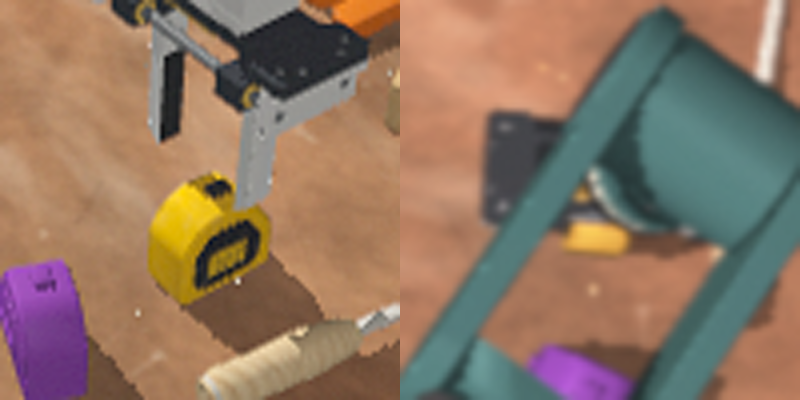

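Emit:
{"fn": "move_arm", "kwargs": {
  "increments": [
    [[0.75, 0, -0.045, 0.12, 0, 0, 0], [0.75, 0, -0.045, 0.24, 0, 0, 0], [0.75, 0, -0.045, 0.36, 0, 0, 0], [0.75, 0, -0.045, 0.48, 0, 0, 0], [0.75, 0, -0.045, 0.52, 0, 0, 0], [0.75, 0, -0.045, 0.52, 0, 0, 0], [0.75, 0, -0.045, 0.52, 0, 0, 0]]
  ]
}}

```text
time: 18.68
tool_pos: [0.5043, -0.3166, 0.2279]
ee_rot: [3.141, -0.001, 3.038]
wrist_force: [0.6, 0.7, 0.2]
width: 0.0708
```

Emit:
{"fn": "move_arm", "kwargs": {
  "increments": [
    [[0.2, 0, 0, 0, 0, 0, 0], [0.2, 0, 0, 0, 0, 0, 0], [0.2, 0, 0, 0, 0, 0, 0], [0.2, 0, 0, 0, 0, 0, 0], [0.2, 0, 0, 0, 0, 0, 0], [0.2, 0, 0, 0, 0, 0, 0], [0.2, 0, 0, 0, 0, 0, 0]]
  ]
}}

```text
time: 19.27
tool_pos: [0.5045, -0.317, 0.2291]
ee_rot: [-3.141, 0.001, 3.038]
wrist_force: [0.1, -1.5, 1.2]
width: 0.0382
```

Emit:
{"fn": "move_arm", "kwargs": {
  "increments": [
    [[0.2, 0, 0, -0.15, 0, 0, 0], [0.2, 0, 0, -0.3, 0, 0, 0], [0.2, 0, 0, -0.45, 0, 0, 0], [0.2, 0, 0, -0.6, 0, 0, 0], [0.2, 0, 0, -0.8, 0, 0, 0], [0.2, 0, 0, -1, 0, 0, 0], [0.2, 0, 0, -1, 0, 0, 0]]
  ]
}}

```text
time: 19.85
tool_pos: [0.505, -0.3171, 0.333]
ee_rot: [-3.138, 0.006, 3.038]
wrist_force: [0.4, -1.0, -0.2]
width: 0.0379
```

```bash
python3 - <<'E'
from h import *
plan(.4680,.3105,.30,188.5)
pic(0);S=Cam("scene");T=Cam("top")
im=cv2.imread("scene.png");u,v=S.proj(np.array([.5,-.316,.13])).astype(int)
a=cv2.resize(im[v-50:v+50,u-50:u+50],(400,400),interpolation=cv2.INTER_CUBIC)
im=cv2.imread("top.png");u,v=T.proj(np.array([.5,-.316,.15])).astype(int)
b=cv2.resize(im[v-40:v+40,u-40:u+40],(400,400),interpolation=cv2.INTER_CUBIC)
cv2.imwrite("pics/g13.png",cv2.hconcat([a,b]))
E
```

```text
at [ 0.505  -0.3171  0.333 ] [-179.79    0.37  174.08] t 19.85 w 0.0379 q6 -2.12
dx 1.015 dy 6.204 dz 0.330 rz -0.1602
```

View pics/g13.png

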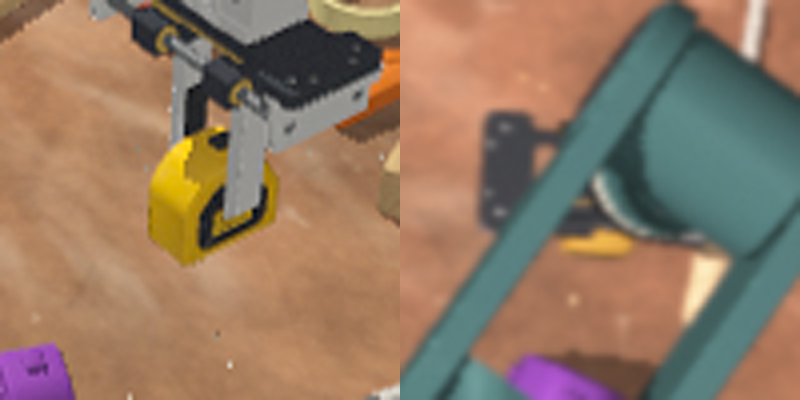

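Emit:
{"fn": "move_arm", "kwargs": {
  "increments": [
    [[0.2, 0.03, 0.17, 0, 0, 0, 0], [0.2, 0.06, 0.35, 0, 0, 0, 0], [0.2, 0.09, 0.55, 0, 0, 0, 0], [0.2, 0.12, 0.75, 0, 0, 0, 0], [0.2, 0.15, 1, 0, 0, 0, 0]]
  ]
}}

```text
time: 20.37
tool_pos: [0.4991, -0.2151, 0.3257]
ee_rot: [3.14, -0.004, 3.037]
wrist_force: [0.6, -0.2, -1.6]
width: 0.0379
```

Emit:
{"fn": "move_arm", "kwargs": {
  "increments": [
    [[0.2, 0.03, 0.2, 0, 0, 0, 0], [0.2, 0.06, 0.4, 0, 0, 0, 0], [0.2, 0.1, 0.6, 0, 0, 0, 0], [0.2, 0.13, 0.8, 0, 0, 0, 0], [0.2, 0.17, 1, 0, 0, 0, 0]]
  ]
}}

```text
time: 20.78
tool_pos: [0.4925, -0.1133, 0.3259]
ee_rot: [3.14, -0.004, 3.038]
wrist_force: [0.3, -0.4, -1.5]
width: 0.0381
```

Emit:
{"fn": "move_arm", "kwargs": {
  "increments": [
    [[0.2, 0.03, 0.2, 0, 0, 0, 0], [0.2, 0.06, 0.4, 0, 0, 0, 0], [0.2, 0.1, 0.6, 0, 0, 0, 0], [0.2, 0.13, 0.8, 0, 0, 0, 0], [0.2, 0.17, 1, 0, 0, 0, 0]]
  ]
}}

```text
time: 21.2
tool_pos: [0.4859, -0.0122, 0.326]
ee_rot: [3.141, -0.004, 3.038]
wrist_force: [-0.7, -0.0, -2.1]
width: 0.0378
```

Emit:
{"fn": "move_arm", "kwargs": {
  "increments": [
    [[0.2, 0.03, 0.2, 0, 0, 0, 0], [0.2, 0.06, 0.4, 0, 0, 0, 0], [0.2, 0.1, 0.6, 0, 0, 0, 0], [0.2, 0.13, 0.8, 0, 0, 0, 0], [0.2, 0.17, 1, 0, 0, 0, 0]]
  ]
}}

```text
time: 21.62
tool_pos: [0.4793, 0.0889, 0.326]
ee_rot: [-3.141, -0.004, 3.038]
wrist_force: [0.4, 1.1, -1.2]
width: 0.0379
```

Emit:
{"fn": "move_arm", "kwargs": {
  "increments": [
    [[0.2, 0.03, 0.2, 0, 0, 0, -0.03], [0.2, 0.06, 0.4, 0, 0, 0, -0.06], [0.2, 0.1, 0.6, 0, 0, 0, -0.1], [0.2, 0.13, 0.8, 0, 0, 0, -0.14], [0.2, 0.17, 1, 0, 0, 0, -0.16], [0.2, 0.17, 1, 0, 0, 0, -0.16]]
  ]
}}

```text
time: 22.12
tool_pos: [0.4724, 0.1917, 0.326]
ee_rot: [3.14, -0.005, -2.989]
wrist_force: [0.1, -0.7, -2.6]
width: 0.0378
```

```bash
python3 - <<'E'
from h import *
plan(.4680,.3105,.28,188.5)
E
```

```text
at [0.4724 0.1917 0.326 ] [ 179.9    -0.26 -171.27] t 22.1167 w 0.0378 q6 -1.45
dx -0.137 dy 1.180 dz 0.460 rz 0.0025
```

Emit:
{"fn": "move_arm", "kwargs": {
  "increments": [
    [[0.2, -0.03, 0.2, 0, 0, 0, 0], [0.2, -0.06, 0.4, 0, 0, 0, 0], [0.2, -0.1, 0.6, 0, 0, 0, 0], [0.2, -0.13, 0.8, 0, 0, 0, 0], [0.2, -0.137, 1, 0, 0, 0, 0]]
  ]
}}

```text
time: 22.53
tool_pos: [0.4722, 0.2902, 0.3264]
ee_rot: [-3.14, -0.003, -2.995]
wrist_force: [-0.1, -0.5, -1.8]
width: 0.0376
```

Emit:
{"fn": "move_arm", "kwargs": {
  "increments": [
    [[0.2, 0, 0.1, 0, 0, 0, 0], [0.2, 0, 0.175, 0.1, 0, 0, 0], [0.2, 0, 0.175, 0.25, 0, 0, 0], [0.2, 0, 0.175, 0.4, 0, 0, 0], [0.2, 0, 0.175, 0.45, 0, 0, 0], [0.2, 0, 0.175, 0.45, 0, 0, 0], [0.2, 0, 0.175, 0.45, 0, 0, 0]]
  ]
}}

```text
time: 23.12
tool_pos: [0.4697, 0.3068, 0.283]
ee_rot: [-3.141, -0.001, -2.994]
wrist_force: [0.3, 0.4, -2.0]
width: 0.0376
```

```bash
python3 - <<'E'
from h import *
plan(.4680,.3105,.244,188.5)
pic(0);S=Cam("scene");T=Cam("top")
im=cv2.imread("scene.png");u,v=S.proj(np.array([.5,.3,.06])).astype(int)
a=cv2.resize(im[v-50:v+50,u-50:u+50],(400,400),interpolation=cv2.INTER_CUBIC)
im=cv2.imread("top.png");u,v=T.proj(np.array([.48,.31,.06])).astype(int)
b=cv2.resize(im[v-40:v+40,u-40:u+40],(400,400),interpolation=cv2.INTER_CUBIC);print(u,v)
cv2.imwrite("pics/g14.png",cv2.hconcat([a,b]))
E
```

```text
at [0.4697 0.3068 0.283 ] [-1.7996e+02 -8.0000e-02 -1.7157e+02] t 23.1167 w 0.0376 q6 -1.24
dx 0.011 dy 0.039 dz 0.390 rz -0.0008
139 229
```

View pics/g14.png

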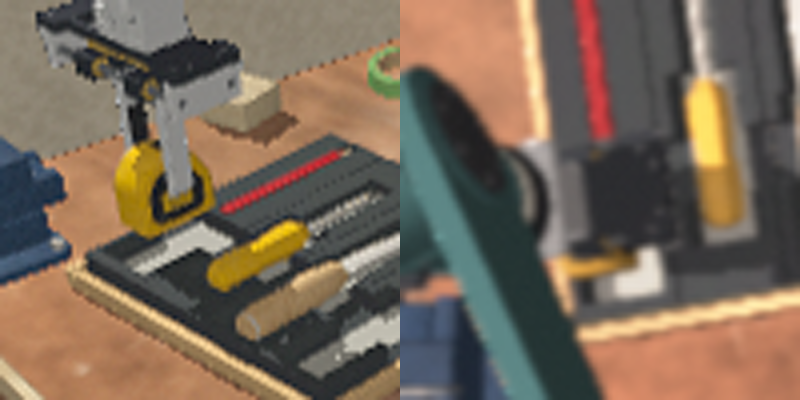

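```bash
python3 - <<'E'
from h import *
T=Cam("top");S=Cam("scene");g=robot.get_obs()["tool_pos"][:2]
for n,c in(("top",T),("scene",S)):
    im=cv2.imread(n+".png");H,Sa,V=cv2.split(cv2.cvtColor(im,cv2.COLOR_BGR2HSV));W=c.cloud(np.load(n+"_d.npy"))
    k=(H>16)&(H<32)&(Sa>130)&(V>70)&(W[...,2]>.05)&(W[...,2]<.13)&(abs(W[...,0]-.47)<.08)&(abs(W[...,1]-.31)<.06)
    p=W[k];f=(p[:,:2]-g)@[.989,.1478];r=(p[:,:2]-g)@[.1478,-.989]
    print(n,k.sum(),"f",np.percentile(f,[0,2,98,100]).round(4),"r",np.percentile(r,[0,2,98,100]).round(4),"z",np.percentile(p[:,2],[0,2,98,100]).round(4))
E
```

```text
top 41 f [-0.0363 -0.0362 -0.0253 -0.025 ] r [-0.0168 -0.0164  0.0176  0.0178] z [0.0718 0.0763 0.1142 0.1151]
scene 296 f [-0.0413 -0.0392  0.0322  0.0335] r [-0.0196 -0.0174  0.0221  0.0242] z [0.0535 0.0573 0.1203 0.1241]
```

Emit:
{"fn": "move_arm", "kwargs": {
  "increments": [
    [[0.2, 0, 0.035, 0.05, 0, 0, 0], [0.2, 0, 0.035, 0.12, 0, 0, 0], [0.2, 0, 0.035, 0.18, 0, 0, 0], [0.2, 0, 0.035, 0.22, 0, 0, 0], [0.2, 0, 0.035, 0.22, 0, 0, 0]]
  ]
}}

```text
time: 23.63
tool_pos: [0.4687, 0.3107, 0.2599]
ee_rot: [-3.141, -0.003, -2.994]
wrist_force: [-0.7, -0.1, -2.3]
width: 0.0377
```

Emit:
{"fn": "move_arm", "kwargs": {
  "increments": [
    [[0.2, 0, 0, 0.05, 0, 0, 0], [0.2, 0, 0, 0.1, 0, 0, 0], [0.2, 0, 0, 0.14, 0, 0, 0], [0.2, 0, 0, 0.165, 0, 0, 0], [0.2, 0, 0, 0.165, 0, 0, 0], [0.2, 0, 0, 0.165, 0, 0, 0]]
  ]
}}

```text
time: 24.13
tool_pos: [0.4691, 0.3109, 0.2449]
ee_rot: [-3.142, -0.0, -2.994]
wrist_force: [-0.9, 0.7, -1.9]
width: 0.038
```

Emit:
{"fn": "move_arm", "kwargs": {
  "increments": [
    [[0.65, 0, 0, 0, 0, 0, 0], [0.65, 0, 0, 0, 0, 0, 0], [0.65, 0, 0, 0, 0, 0, 0], [0.65, 0, 0, 0, 0, 0, 0], [0.65, 0, 0, -0.1, 0, 0, 0], [0.65, 0, 0, -0.3, 0, 0, 0], [0.65, 0, 0, -0.6, 0, 0, 0], [0.65, 0, 0, -0.9, 0, 0, 0]]
  ]
}}

```text
time: 24.8
tool_pos: [0.4688, 0.3107, 0.3361]
ee_rot: [-3.141, -0.002, -2.994]
wrist_force: [0.3, 0.5, 0.0]
width: 0.0609
```

Emit:
{"fn": "move_arm", "kwargs": {
  "increments": [
    [[0.65, 0, -0.25, -0.1, 0, 0, 0.05], [0.65, 0, -0.5, -0.1, 0, 0, 0.094], [0.65, 0, -0.75, -0.1, 0, 0, 0.094], [0.65, 0, -1, -0.1, 0, 0, 0.094]]
  ]
}}

```text
time: 25.13
tool_pos: [0.4839, 0.2111, 0.347]
ee_rot: [3.141, 0.003, -3.141]
wrist_force: [-0.4, -0.3, -0.3]
width: 0.0608
```

Emit:
{"fn": "move_arm", "kwargs": {
  "increments": [
    [[0.65, 0, -0.25, 0, 0, 0, 0], [0.65, 0, -0.5, 0, 0, 0, 0], [0.65, 0, -0.75, 0, 0, 0, 0], [0.65, 0, -1, 0, 0, 0, 0]]
  ]
}}

```text
time: 25.47
tool_pos: [0.4837, 0.1108, 0.3464]
ee_rot: [3.141, 0.002, -3.141]
wrist_force: [0.2, 0.0, -0.4]
width: 0.0612
```

Emit:
{"fn": "move_arm", "kwargs": {
  "increments": [
    [[0.65, 0, -0.25, 0, 0, 0, 0], [0.65, 0, -0.5, 0, 0, 0, 0], [0.65, 0, -0.75, 0, 0, 0, 0], [0.65, 0, -1, 0, 0, 0, 0]]
  ]
}}

```text
time: 25.8
tool_pos: [0.4837, 0.0108, 0.3464]
ee_rot: [-3.142, 0.002, -3.141]
wrist_force: [-0.0, -0.4, -0.9]
width: 0.0613
```

```bash
python3 - <<'E'
from h import *
plan(.4913,-.4130,.2035,166.8)
pic(0);S=Cam("scene");T=Cam("top")
im=cv2.imread("scene.png");u,v=S.proj(np.array([.52,.25,.03])).astype(int)
a=cv2.resize(im[v-60:v+60,u-60:u+60],(400,400),interpolation=cv2.INTER_CUBIC)
im=cv2.imread("top.png");b=cv2.resize(T.rect(im,.38,.73,.05,.40,.02),(400,400))
cv2.imwrite("pics/g15.png",cv2.hconcat([a,b]))
E
```

```text
at [0.4837 0.0108 0.3464] [-1.7999e+02  1.0000e-01 -1.7998e+02] t 25.8 w 0.0613 q6 -1.67
dx -0.074 dy -4.238 dz 1.429 rz 0.1469
```

View pics/g15.png

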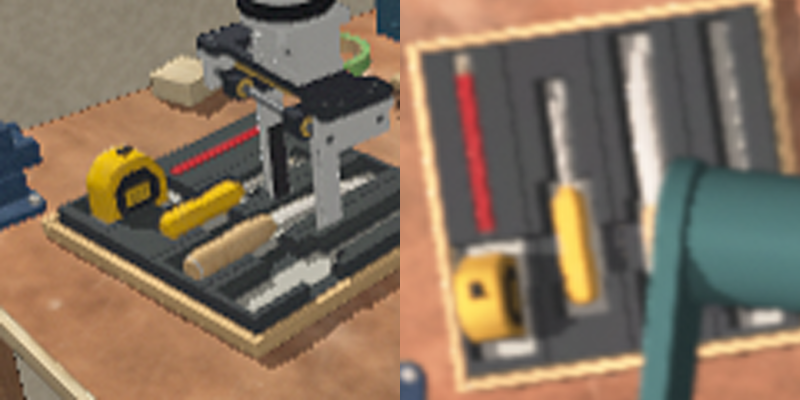

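Emit:
{"fn": "move_arm", "kwargs": {
  "increments": [
    [[0.6, 0, -0.25, 0, 0, 0, 0], [0.6, 0, -0.5, 0, 0, 0, 0], [0.6, 0, -0.75, 0, 0, 0, 0], [0.6, 0, -1, 0, 0, 0, 0]]
  ]
}}

```text
time: 26.23
tool_pos: [0.484, -0.0882, 0.3461]
ee_rot: [3.141, 0.001, -3.14]
wrist_force: [-0.2, 0.0, -0.4]
width: 0.0567
```

Emit:
{"fn": "move_arm", "kwargs": {
  "increments": [
    [[0.6, 0, -0.25, 0, 0, 0, 0], [0.6, 0, -0.5, 0, 0, 0, 0], [0.6, 0, -0.75, 0, 0, 0, 0], [0.6, 0, -1, 0, 0, 0, 0]]
  ]
}}

```text
time: 26.57
tool_pos: [0.4842, -0.1884, 0.3461]
ee_rot: [3.141, 0.001, -3.141]
wrist_force: [0.0, 0.7, -1.4]
width: 0.0566
```

Emit:
{"fn": "move_arm", "kwargs": {
  "increments": [
    [[0.6, -0.03, -0.25, 0, 0, 0, 0], [0.6, -0.06, -0.5, 0, 0, 0, 0], [0.6, -0.07, -0.75, 0, 0, 0, 0], [0.6, -0.07, -1, 0, 0, 0, 0]]
  ]
}}

```text
time: 26.9
tool_pos: [0.4916, -0.2884, 0.3459]
ee_rot: [3.141, 0.001, -3.14]
wrist_force: [0.7, 1.1, -0.1]
width: 0.0566
```

Emit:
{"fn": "move_arm", "kwargs": {
  "increments": [
    [[0.6, 0, -0.25, 0, 0, 0, 0.03], [0.6, 0, -0.5, 0, 0, 0, 0.07], [0.6, 0, -0.75, 0, 0, 0, 0.11], [0.6, 0, -1, 0.1, 0, 0, 0.147], [0.6, 0, -1, 0.3, 0, 0, 0.147], [0.6, 0, -1, 0.3, 0, 0, 0.147]]
  ]
}}

```text
time: 27.4
tool_pos: [0.4908, -0.3881, 0.3114]
ee_rot: [3.138, -0.005, 2.91]
wrist_force: [-1.5, 1.0, -0.5]
width: 0.0565
```

```bash
python3 - <<'E'
from h import *
plan(.4913,-.4130,.2035,166.8)
E
```

```text
at [ 0.4908 -0.3881  0.3114] [179.77  -0.31 166.71] t 27.4 w 0.0565 q6 -2.1
dx -0.062 dy -0.241 dz 1.079 rz -0.0010
```

Emit:
{"fn": "move_arm", "kwargs": {
  "increments": [
    [[0.6, -0.06, -0.24, 0.1, 0, 0, 0], [0.6, -0.06, -0.24, 0.25, 0, 0, 0], [0.6, -0.06, -0.24, 0.45, 0, 0, 0], [0.6, -0.06, -0.24, 0.65, 0, 0, 0], [0.6, -0.06, -0.24, 0.65, 0, 0, 0], [0.6, -0.06, -0.24, 0.65, 0, 0, 0]]
  ]
}}

```text
time: 27.9
tool_pos: [0.4918, -0.4115, 0.2497]
ee_rot: [3.14, -0.002, 2.912]
wrist_force: [-0.3, 0.5, 0.3]
width: 0.0561
```

```bash
python3 - <<'E'
from h import *
plan(.4913,-.4130,.2035,166.8)
pic(0);S=Cam("scene");T=Cam("top")
im=cv2.imread("scene.png");u,v=S.proj(np.array([.5,-.42,.06])).astype(int)
cv2.imwrite("pics/g16.png",cv2.resize(im[v-60:v+60,u-60:u+60],(500,500),interpolation=cv2.INTER_CUBIC))
E
```

```text
at [ 0.4918 -0.4115  0.2497] [ 1.7989e+02 -1.2000e-01  1.6686e+02] t 27.9 w 0.0561 q6 -2.13
dx 0.001 dy -0.015 dz 0.462 rz 0.0007
```

View pics/g16.png

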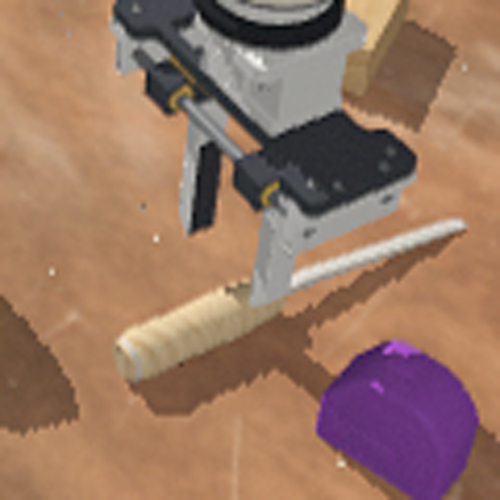

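Emit:
{"fn": "move_arm", "kwargs": {
  "increments": [
    [[0.6, 0, -0.015, 0.12, 0, 0, 0], [0.6, 0, -0.015, 0.24, 0, 0, 0], [0.6, 0, -0.015, 0.36, 0, 0, 0], [0.6, 0, -0.015, 0.44, 0, 0, 0], [0.6, 0, -0.015, 0.45, 0, 0, 0], [0.6, 0, -0.015, 0.45, 0, 0, 0], [0.6, 0, -0.015, 0.45, 0, 0, 0]]
  ]
}}

```text
time: 28.58
tool_pos: [0.4911, -0.4143, 0.205]
ee_rot: [3.141, -0.0, 2.911]
wrist_force: [0.3, -0.5, 0.6]
width: 0.0562
```

Emit:
{"fn": "move_arm", "kwargs": {
  "increments": [
    [[0.1, 0, 0, 0, 0, 0, 0], [0.1, 0, 0, 0, 0, 0, 0], [0.1, 0, 0, 0, 0, 0, 0], [0.1, 0, 0, 0, 0, 0, 0], [0.1, 0, 0, 0, 0, 0, 0], [0.1, 0, 0, 0, 0, 0, 0], [0.1, 0, 0, 0, 0, 0, 0]]
  ]
}}

```text
time: 29.17
tool_pos: [0.4911, -0.4146, 0.2058]
ee_rot: [-3.14, 0.001, 2.911]
wrist_force: [-0.4, -2.1, 1.4]
width: 0.0272
```

Emit:
{"fn": "move_arm", "kwargs": {
  "increments": [
    [[0.1, 0, 0, -0.15, 0, 0, 0], [0.1, 0, 0, -0.3, 0, 0, 0], [0.1, 0, 0, -0.45, 0, 0, 0], [0.1, 0, 0, -0.6, 0, 0, 0], [0.1, 0, 0, -0.8, 0, 0, 0], [0.1, 0, 0, -1, 0, 0, 0], [0.1, 0, 0, -1, 0, 0, 0]]
  ]
}}

```text
time: 29.75
tool_pos: [0.4918, -0.4145, 0.3095]
ee_rot: [-3.138, 0.006, 2.911]
wrist_force: [1.2, -0.1, -0.7]
width: 0.0273
```

```bash
python3 - <<'E'
from h import *
plan(.5788-.05*.989,.1031-.05*.1478,.30,188.5)
pic(0);S=Cam("scene");T=Cam("top")
im=cv2.imread("scene.png");u,v=S.proj(np.array([.5,-.42,.12])).astype(int)
cv2.imwrite("pics/g17.png",cv2.resize(im[v-60:v+60,u-60:u+60],(500,500),interpolation=cv2.INTER_CUBIC))
E
```

```text
at [ 0.4918 -0.4145  0.3095] [-179.82    0.36  166.8 ] t 29.75 w 0.0273 q6 -2.13
dx 0.799 dy 5.053 dz 0.095 rz -0.2411
```

View pics/g17.png

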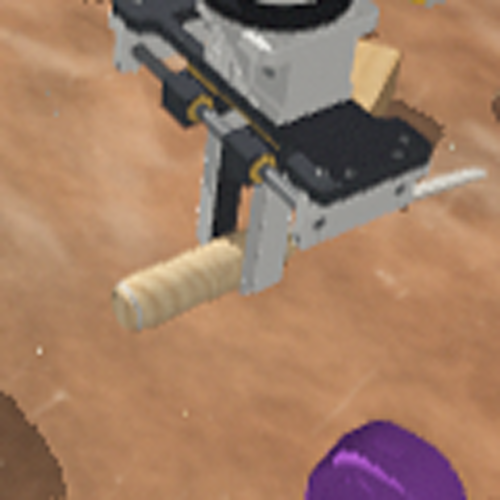

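Emit:
{"fn": "move_arm", "kwargs": {
  "increments": [
    [[0.1, 0.03, 0.17, 0, 0, 0, 0], [0.1, 0.06, 0.35, 0, 0, 0, 0], [0.1, 0.09, 0.55, 0, 0, 0, 0], [0.1, 0.12, 0.75, 0, 0, 0, 0], [0.1, 0.15, 1, 0, 0, 0, 0]]
  ]
}}

```text
time: 30.27
tool_pos: [0.4986, -0.3127, 0.3019]
ee_rot: [3.14, -0.005, 2.91]
wrist_force: [0.6, -0.3, -2.8]
width: 0.0273
```

Emit:
{"fn": "move_arm", "kwargs": {
  "increments": [
    [[0.1, 0.03, 0.2, 0, 0, 0, 0], [0.1, 0.06, 0.4, 0, 0, 0, 0], [0.1, 0.1, 0.6, 0, 0, 0, 0], [0.1, 0.13, 0.8, 0, 0, 0, 0], [0.1, 0.16, 1, 0, 0, 0, 0]]
  ]
}}

```text
time: 30.68
tool_pos: [0.506, -0.211, 0.3022]
ee_rot: [3.14, -0.005, 2.911]
wrist_force: [1.2, -0.2, -1.6]
width: 0.0272
```

Emit:
{"fn": "move_arm", "kwargs": {
  "increments": [
    [[0.1, 0.03, 0.2, 0, 0, 0, 0], [0.1, 0.06, 0.4, 0, 0, 0, 0], [0.1, 0.1, 0.6, 0, 0, 0, 0], [0.1, 0.13, 0.8, 0, 0, 0, 0], [0.1, 0.16, 1, 0, 0, 0, 0]]
  ]
}}

```text
time: 31.1
tool_pos: [0.5132, -0.1101, 0.3023]
ee_rot: [3.141, -0.005, 2.911]
wrist_force: [-0.3, 0.2, -1.4]
width: 0.0276
```

Emit:
{"fn": "move_arm", "kwargs": {
  "increments": [
    [[0.1, 0.03, 0.2, 0, 0, 0, -0.03], [0.1, 0.06, 0.4, 0, 0, 0, -0.06], [0.1, 0.1, 0.6, 0, 0, 0, -0.1], [0.1, 0.13, 0.8, 0, 0, 0, -0.14], [0.1, 0.16, 1, 0, 0, 0, -0.18], [0.1, 0.16, 1, 0, 0, 0, -0.21], [0.1, 0.16, 1, 0, 0, 0, -0.241], [0.1, 0.16, 1, 0, 0, 0, -0.241]]
  ]
}}

```text
time: 31.77
tool_pos: [0.5205, -0.0097, 0.3025]
ee_rot: [3.14, -0.004, -2.992]
wrist_force: [0.1, -0.3, -1.6]
width: 0.0274
```

```bash
python3 - <<'E'
from h import *
plan(.5788-.05*.989,.1031-.05*.1478,.30,188.5)
E
```

```text
at [ 0.5205 -0.0097  0.3025] [ 179.91   -0.25 -171.42] t 31.7667 w 0.0274 q6 -1.85
dx -0.245 dy 1.029 dz 0.025 rz 0.0009
```

Emit:
{"fn": "move_arm", "kwargs": {
  "increments": [
    [[0.1, -0.05, 0.2, 0, 0, 0, 0], [0.1, -0.1, 0.4, 0, 0, 0, 0], [0.1, -0.15, 0.6, 0, 0, 0, 0], [0.1, -0.2, 0.8, 0, 0, 0, 0], [0.1, -0.245, 1, 0.1, 0, 0, 0], [0.1, -0.245, 1, 0.3, 0, 0, 0], [0.1, -0.245, 1, 0.4, 0, 0, 0], [0.1, -0.245, 1, 0.4, 0, 0, 0]]
  ]
}}

```text
time: 32.43
tool_pos: [0.5291, 0.0919, 0.2605]
ee_rot: [3.141, -0.009, -2.994]
wrist_force: [0.2, -0.3, -2.5]
width: 0.0272
```

```bash
python3 - <<'E'
from h import *
plan(.5788-.05*.989,.1031-.05*.1478,.2205,188.5)
pic(0);S=Cam("scene");T=Cam("top")
im=cv2.imread("top.png");u,v=T.proj(np.array([.57,.10,.07])).astype(int);print(u,v)
cv2.imwrite("pics/g18.png",cv2.resize(im[v-45:v+45,u-40:u+40],(533,600),interpolation=cv2.INTER_CUBIC))
E
```

```text
at [0.5291 0.0919 0.2605] [ 179.97   -0.52 -171.57] t 32.4333 w 0.0272 q6 -1.65
dx -0.008 dy 0.037 dz 0.400 rz -0.0007
201 200
```

View pics/g18.png

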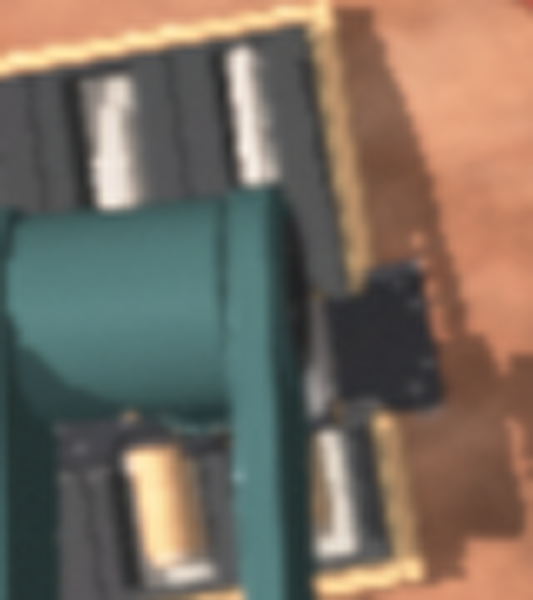

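```bash
python3 - <<'E'
from h import *
S=Cam("scene");T=Cam("top")
im=cv2.imread("top.png");a=cv2.resize(im[157:185,180:220],(400,280),interpolation=cv2.INTER_CUBIC)
im=cv2.imread("scene.png");u,v=S.proj(np.array([.60,.10,.05])).astype(int)
b=cv2.resize(im[v-40:v+40,u-40:u+40],(400,400),interpolation=cv2.INTER_CUBIC)
c=np.zeros((400,800,3),np.uint8);c[:280,:400]=a;c[:,400:]=b;cv2.imwrite("pics/g19.png",c)
g=robot.get_obs()["tool_pos"][:2]
W=S.cloud(np.load("scene_d.npy"));im=cv2.imread("scene.png");H,Sa,V=cv2.split(cv2.cvtColor(im,cv2.COLOR_BGR2HSV))
q=W-np.array([g[0],g[1],0]);f=q[...,0]*.989+q[...,1]*.1478;r=q[...,0]*.1478-q[...,1]*.989
k=(W[...,2]>.045)&(W[...,2]<.09)&(abs(r)<.03)&(f>.06)&(f<.25)
for lo in np.arange(.06,.2,.02):
    m=k&(f>lo)&(f<lo+.02)
    if m.sum():print(lo.round(2),m.sum(),"r",r[m].mean().round(4),"z",W[...,2][m].mean().round(4))
print("fmax",f[k].max(), "hmin",f[(W[...,2]>.05)&(W[...,2]<.1)&(abs(r)<.03)&(f>-.12)&(f<-.02)].min())
E
```

```text
0.06 11 r 0.0005 z 0.068
0.08 11 r 0.0016 z 0.0664
0.1 12 r 0.0009 z 0.0636
0.12 9 r 0.0024 z 0.0621
0.14 10 r 0.0011 z 0.059
0.16 5 r 0.0008 z 0.0559
fmax 0.17646924442486003 hmin -0.08059230377216796
```

View pics/g19.png

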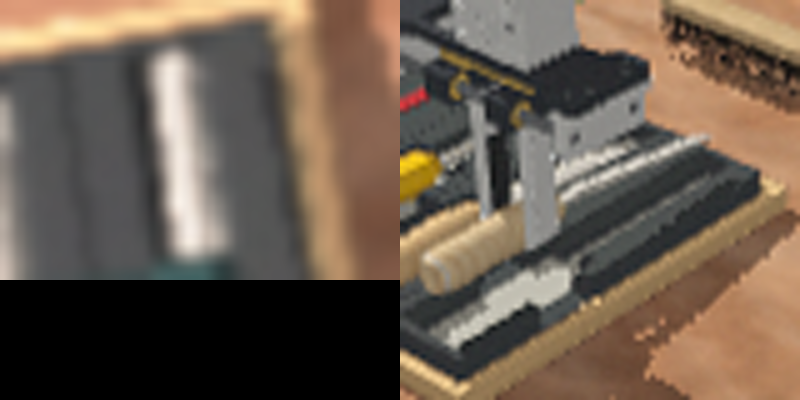

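Emit:
{"fn": "move_arm", "kwargs": {
  "increments": [
    [[0.1, -0.01, 0.04, 0.03, 0, 0, 0], [0.1, -0.01, 0.04, 0.08, 0, 0, 0], [0.1, -0.01, 0.04, 0.13, 0, 0, 0], [0.1, -0.01, 0.04, 0.18, 0, 0, 0], [0.1, -0.01, 0.04, 0.18, 0, 0, 0], [0.1, -0.01, 0.04, 0.18, 0, 0, 0]]
  ]
}}

```text
time: 33.03
tool_pos: [0.5309, 0.0961, 0.2467]
ee_rot: [3.141, -0.001, -2.994]
wrist_force: [-0.2, -1.4, -2.3]
width: 0.0274
```

```bash
cat > look.py <<'E'
import sys
from h import *
S=Cam("scene");T=Cam("top");pic(0)
im=cv2.imread("top.png");a=cv2.resize(im[157:185,180:220],(400,280),interpolation=cv2.INTER_CUBIC)
im=cv2.imread("scene.png");u,v=S.proj(np.array([.60,.10,.05])).astype(int)
b=cv2.resize(im[v-40:v+40,u-40:u+40],(400,400),interpolation=cv2.INTER_CUBIC)
c=np.zeros((400,800,3),np.uint8);c[:280,:400]=a;c[:,400:]=b;cv2.imwrite(sys.argv[1],c)
plan(.5788-.05*.989,.1031-.05*.1478,.2205,188.5)
E
python3 look.py pics/g20.png
```

```text
at [0.5311 0.0962 0.2473] [ 1.8000e+02  2.0000e-02 -1.7153e+02] t 33.1333 w 0.0275 q6 -1.64
dx 0.018 dy -0.002 dz 0.268 rz -0.0004
```

View pics/g20.png

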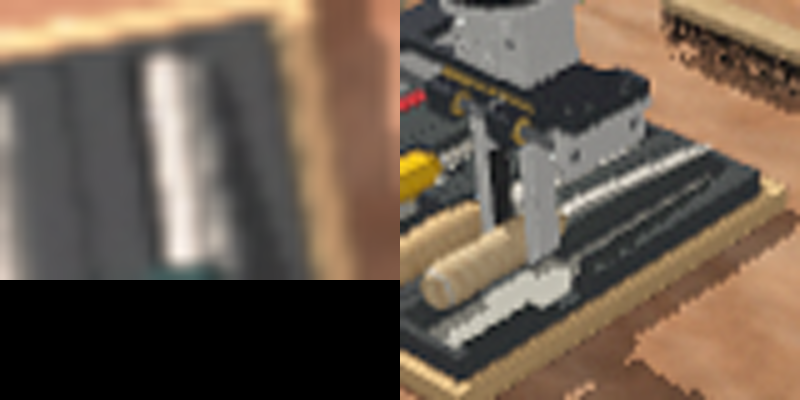

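```bash
cat > bl.py <<'E'
from h import *
O=np.array([.5622,.2108]);U=np.array([np.cos(np.deg2rad(8.5)),np.sin(np.deg2rad(8.5))]);Wd=np.array([U[1],-U[0]])
def blade(r0,zlo=.036,zhi=.09):
  for n in("scene","top"):
    c=Cam(n);W=c.cloud(np.load(n+"_d.npy"));q=W[...,:2]-O;f=q@U;r=q@Wd-r0
    V=cv2.imread(n+".png").min(2)
    for lo in np.arange(-.01,.14,.025):
        m=(W[...,2]>zlo)&(W[...,2]<zhi)&(abs(r)<.02)&(f>lo)&(f<lo+.025)&(V>150)
        if m.sum():print(n,lo.round(3),m.sum(),"r",r[m].mean().round(4),"z",W[...,2][m].mean().round(4))
    m=(W[...,2]>zlo)&(W[...,2]<zhi)&(abs(r)<.02)&(f>.05)&(V>120)
    if m.sum():print("tip f",f[m].max().round(4))
if __name__=="__main__":
  blade(.1095)
E
python3 bl.py
```

```text
scene -0.01 9 r -0.0019 z 0.0573
scene 0.015 8 r -0.0006 z 0.0563
scene 0.04 8 r -0.0013 z 0.0525
scene 0.065 9 r -0.0004 z 0.0503
scene 0.09 7 r 0.0007 z 0.0475
scene 0.115 2 r -0.0025 z 0.0427
tip f 0.2919
top 0.04 6 r -0.0027 z 0.0529
top 0.065 19 r -0.0025 z 0.051
top 0.09 19 r -0.0025 z 0.0488
top 0.115 10 r -0.0024 z 0.0449
tip f 0.2935
```

Emit:
{"fn": "move_arm", "kwargs": {
  "increments": [
    [[0.1, 0, -0.012, 0.04, 0, 0, 0], [0.1, 0, -0.012, 0.08, 0, 0, 0], [0.1, 0, -0.012, 0.12, 0, 0, 0], [0.1, 0, -0.012, 0.15, 0, 0, 0], [0.1, 0, -0.012, 0.15, 0, 0, 0]]
  ]
}}

```text
time: 33.55
tool_pos: [0.5308, 0.095, 0.231]
ee_rot: [3.141, -0.002, -2.994]
wrist_force: [-0.1, 0.1, -2.4]
width: 0.0274
```

Emit:
{"fn": "move_arm", "kwargs": {
  "increments": [
    [[0.1, 0, 0, 0.04, 0, 0, 0], [0.1, 0, 0, 0.08, 0, 0, 0], [0.1, 0, 0, 0.11, 0, 0, 0], [0.1, 0, 0, 0.11, 0, 0, 0], [0.1, 0, 0, 0.11, 0, 0, 0]]
  ]
}}

```text
time: 33.97
tool_pos: [0.5311, 0.0951, 0.2208]
ee_rot: [3.141, -0.001, -2.994]
wrist_force: [0.4, -0.3, -1.6]
width: 0.027
```

```bash
python3 look.py pics/g21.png; python3 -c "
from bl import *
blade(.1095,.01)"
```

```text
at [0.5313 0.0951 0.2213] [ 1.8000e+02  2.0000e-02 -1.7153e+02] t 34.0667 w 0.0276 q6 -1.65
dx 0.018 dy 0.009 dz 0.008 rz -0.0003
scene -0.01 12 r -0.0005 z 0.0315
scene 0.015 10 r -0.0006 z 0.03
scene 0.04 8 r -0.0009 z 0.0269
scene 0.065 10 r -0.0008 z 0.0235
scene 0.09 5 r 0.0007 z 0.0218
scene 0.115 1 r 0.0003 z 0.0205
tip f 0.2889
top 0.04 8 r -0.0011 z 0.025
top 0.065 23 r -0.0015 z 0.0243
top 0.09 24 r -0.0016 z 0.0204
top 0.115 11 r 0.0012 z 0.0199
top 0.14 12 r -0.0036 z 0.0192
tip f 0.2944
```

View pics/g21.png

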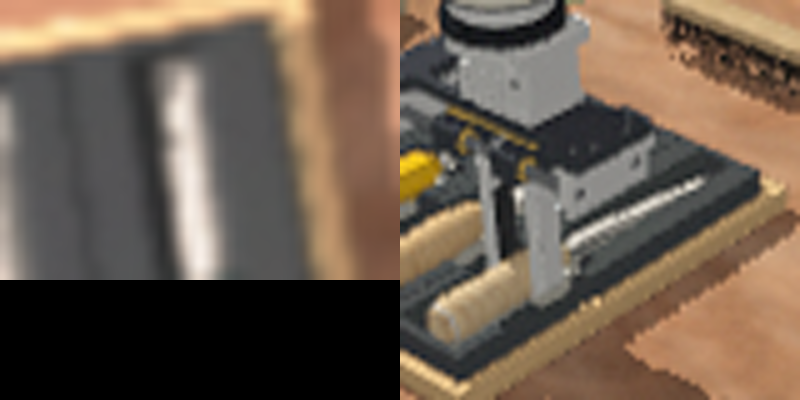

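Emit:
{"fn": "move_arm", "kwargs": {
  "increments": [
    [[0.45, 0, 0, 0, 0, 0, 0], [0.45, 0, 0, 0, 0, 0, 0], [0.45, 0, 0, 0, 0, 0, 0], [0.45, 0, 0, 0, 0, 0, 0], [0.45, 0, 0, 0, 0, 0, 0], [0.45, 0, 0, -0.2, 0, 0, 0], [0.45, 0, 0, -0.5, 0, 0, 0], [0.45, 0, 0, -0.8, 0, 0, 0]]
  ]
}}

```text
time: 34.73
tool_pos: [0.5308, 0.095, 0.3009]
ee_rot: [3.141, -0.003, -2.994]
wrist_force: [0.4, 0.1, 0.1]
width: 0.0425
```

Emit:
{"fn": "move_arm", "kwargs": {
  "increments": [
    [[0.5, 0.1, -0.25, -0.2, 0, 0, 0], [0.5, 0.2, -0.5, -0.4, 0, 0, 0], [0.5, 0.3, -0.75, -0.6, 0, 0, 0], [0.5, 0.4, -1, -0.6, 0, 0, 0]]
  ]
}}

```text
time: 35.07
tool_pos: [0.5068, -0.0107, 0.3665]
ee_rot: [-3.139, 0.009, -2.993]
wrist_force: [1.3, -0.1, 0.8]
width: 0.0471
```

Emit:
{"fn": "move_arm", "kwargs": {
  "increments": [
    [[0.5, 0, -0.25, 0, 0, 0, 0], [0.5, 0, -0.5, 0, 0, 0, 0], [0.5, 0, -0.75, 0, 0, 0, 0], [0.5, 0, -1, 0, 0, 0, 0]]
  ]
}}

```text
time: 35.4
tool_pos: [0.521, -0.1099, 0.3615]
ee_rot: [-3.141, 0.001, -2.994]
wrist_force: [0.8, -0.1, -0.4]
width: 0.0467
```

Emit:
{"fn": "move_arm", "kwargs": {
  "increments": [
    [[0.5, 0, -0.25, 0, 0, 0, 0], [0.5, 0, -0.5, 0, 0, 0, 0], [0.5, 0, -0.75, 0, 0, 0, 0], [0.5, 0, -1, 0, 0, 0, 0], [0.5, 0, -1, 0, 0, 0, 0], [0.5, 0, -1, 0, 0, 0, 0]]
  ]
}}

```text
time: 35.9
tool_pos: [0.5358, -0.2086, 0.3608]
ee_rot: [3.141, -0.0, -2.996]
wrist_force: [0.5, -0.2, -0.1]
width: 0.0467
```

```bash
python3 - <<'E'
from h import *
pic(0);print(robot.get_obs()["tool_pos"],robot.get_obs()["time"])
S=Cam("scene");T=Cam("top")
im=cv2.imread("scene.png");u,v=S.proj(np.array([.54,.2,.03])).astype(int)
a=cv2.resize(im[v-60:v+60,u-60:u+60],(400,400),interpolation=cv2.INTER_CUBIC)
im=cv2.imread("top.png");b=cv2.resize(T.rect(im,.38,.73,.05,.40,.02),(400,400))
cv2.imwrite("pics/g22.png",cv2.hconcat([a,b]))
from bl import *
for nm,r0,zc in(("tape",-.1125,None),("sd",-.0383,0),("wide",.0357,0),("narrow",.1095,0)):
  for n in("scene","top"):
    c=Cam(n);W=c.cloud(np.load(n+"_d.npy"));q=W[...,:2]-O;f=q@U-.0005;r=q@Wd-r0
    img=cv2.imread(n+".png");H,Sa,V=cv2.split(cv2.cvtColor(img,cv2.COLOR_BGR2HSV))
    m=(H>10)&(H<32)&(Sa>55)&(V>90)&(abs(r)<.028)&(abs(f)<.138)&(W[...,2]>.016)
    z=W[...,2]
    print(nm,n,m.sum(),"f",np.percentile(f[m],[0,3,97,100]).round(3),"r",np.percentile(r[m],[3,50,97]).round(4),"z",np.percentile(z[m],[3,50,97,99]).round(4))
    if nm!="tape":
      for lo,hi in((-.12,-.09),(-.09,-.06),(-.06,-.03),(-.03,-.01)):
        k=m&(f>lo)&(f<hi)
        if k.sum(): print("   f",lo,"r",r[k].mean().round(4),"ztop",np.percentile(z[k],90).round(4))
E
```

```text
[ 0.53580045 -0.20702275  0.36110466] 36.0
tape scene 304 f [-0.117 -0.115 -0.045  0.132] r [-0.0158  0.0146  0.0215] z [0.021  0.0582 0.0804 0.081 ]
tape top 297 f [-0.114 -0.113 -0.041  0.131] r [-0.0192  0.0007  0.0166] z [0.0276 0.0745 0.0841 0.0853]
sd scene 221 f [-0.103 -0.093  0.005  0.017] r [-0.0231  0.007   0.0155] z [0.0197 0.0321 0.0403 0.0412]
   f -0.12 r 0.0052 ztop 0.0336
   f -0.09 r 0.0063 ztop 0.0394
   f -0.06 r 0.0064 ztop 0.0377
   f -0.03 r 0.0027 ztop 0.0391
sd top 251 f [-0.093 -0.09   0.005  0.011] r [-0.0197  0.      0.0111] z [0.0176 0.0359 0.0435 0.0445]
   f -0.12 r -0.0038 ztop 0.0348
   f -0.09 r 0.0002 ztop 0.0414
   f -0.06 r -0.0007 ztop 0.0406
   f -0.03 r -0.0016 ztop 0.0407
wide scene 248 f [-0.128 -0.126 -0.022 -0.006] r [-0.0236  0.0096  0.0186] z [0.0236 0.0354 0.0433 0.0439]
   f -0.12 r 0.0085 ztop 0.0421
   f -0.09 r 0.0063 ztop 0.0417
   f -0.06 r 0.0101 ztop 0.0429
   f -0.03 r -0.0013 ztop 0.0383
wide top 264 f [-0.125 -0.121 -0.022 -0.017] r [-0.0158  0.0016  0.0132] z [0.0178 0.0391 0.0463 0.0479]
   f -0.12 r 0.0024 ztop 0.0447
   f -0.09 r 0.0008 ztop 0.0438
   f -0.06 r 0.0005 ztop 0.044
   f -0.03 r -0.0009 ztop 0.0401
narrow scene 260 f [-0.125 -0.124 -0.018 -0.005] r [-0.0227  0.0085  0.0158] z [0.0233 0.0362 0.0431 0.0438]
   f -0.12 r 0.0068 ztop 0.0417
   f -0.09 r 0.0067 ztop 0.0416
   f -0.06 r 0.0083 ztop 0.0424
   f -0.03 r 0.0005 ztop 0.0387
narrow top 253 f [-0.121 -0.116 -0.02  -0.015] r [-0.0181 -0.0004  0.0118] z [0.0185 0.0397 0.0459 0.0467]
   f -0.12 r -0.0014 ztop 0.0441
   f -0.09 r -0.0002 ztop 0.0436
   f -0.06 r -0.0008 ztop 0.0455
   f -0.03 r -0.0036 ztop 0.0413
```

View pics/g22.png

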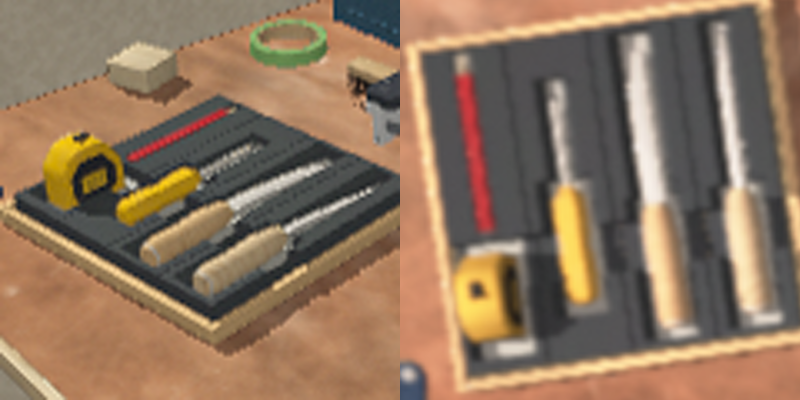

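```bash
python3 -c "
from bench import robot
print(robot.close_job())"
```

```text
the job is handed in; nothing more can be done
None
```

All four tools are back in their own beds and released, and the job was handed in at about 36 s of the 120 s allowed. I placed them in this order: wide chisel, screwdriver, tape measure, narrow chisel. No contact or collision showed in the force readings, and the arm stood clear of everything at hand-in.

Last checks, from depth readings of both cameras:

| Tool | Top height | Expected when seated | Handle or near end along the bed | Offset from home |
|---|---|---|---|---|
| Wide chisel | 42–45 mm | 43 mm | 125–128 mm | 0–2 mm |
| Narrow chisel | 42–45 mm | 43 mm | 121–125 mm | 2–6 mm |
| Screwdriver | 38–41 mm | 39 mm | 93 mm (near end, 3% and minimum values; one scene point at 103) | about 2 mm |
| Tape measure | 80–84 mm | 80 mm | 113–116 mm | 2–5 mm |

- **Sideways position:** the top view puts each tool within about 4 mm of the centre of its bed, inside the 12 mm allowed.
- **Disagreement:** the scene camera reads the handles up to 10 mm towards its own side. It only sees that side of the handle, so I trusted the top view.
- **Not measured:** I saw no sign that the tin or the wooden block moved, and carried everything well above them, but I did not measure their positions again at the end. I judged the tape measure's uprightness from the picture and its height only.

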